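Load and shut a moulding jacket, then open the child-resistant catalyst bottle

TASK

Get the jacket ready for pouring a rubber mould: lay every plaster moulding from the bench flat on the floor of the open jacket, bead side up, one to a bay between the ribs, then swing the upper half over and press it down until the two halves meet edge to edge. Only then open the catalyst bottle, pressing its child-resistant cap down while turning it anticlockwise, and set the cap down upright in the shallow tin; leave the bench tools where they lie.

Things in the scene. Friction and masses are not known exactly. Their poses are not given: they have to be found in the camera images.
- jacket: Lower half of a plywood two-part jacket, fixed to the bench: open tray 164 (x) x 272 (y) x 44 mm high. Origin: centre of its underside, z up. Inner floor at z = 10 mm, clear inside 148 x 260 mm. Five ribs along x, 6 mm wide, 8 mm above the floor, at y = -116, -58, 0, 58, 116 mm, make four bays 52 mm wide. Mouldings lie along the ribs, centred within 25 mm of mid-bay.
- bay0 (a point): Middle of the floor of bay 0 of the jacket (jacket y = -87 mm), axes as the jacket's.
- bay1 (a point): Middle of the floor of bay 1 of the jacket (jacket y = -29 mm), axes as the jacket's.
- bay2 (a point): Middle of the floor of bay 2 of the jacket (jacket y = 29 mm), axes as the jacket's.
- bay3 (a point): Middle of the floor of bay 3 of the jacket (jacket y = 87 mm), axes as the jacket's.
- jacket_hinge (a point): Middle of the hinge line of the upper half, on the jacket at x = 82, y = 0, z = 44 mm (height of the parting edge), axes as the jacket's; the hinge line runs along y.
- upper (a joint): Angle of the hinged upper half: 0 shut, edge to edge; 1.57 upright; stops at 2.0; starts at 1.6 to 1.85 rad. A board 164 mm from hinge (far side, +x) to front edge, 272 mm wide; outer face 25 mm from the parting plane, with two battens 4 mm higher 100 mm either side of the middle. Stiff hinge (0.55 N m): stays where left, must be pushed all the way down, up to 10 N near the front edge.
- upper_edge (a point): Middle of the front edge of the upper half on its outer face (164 mm from the hinge line, 25 mm from the parting plane); turns with it, z along the outward normal of that face.
- moulding0: A loose straight length of white plaster moulding, 120 mm long (its x), 30 mm wide (y), flat-sided to 24 mm with a round bead of 8 mm radius along the top (total 32 mm high), 0.12 kg. Origin: centre of its underside, z up through the bead. All mouldings are alike; two to four of them are there.
- moulding1: A loose straight length of white plaster moulding, 120 mm long (its x), 30 mm wide (y), flat-sided to 24 mm with a round bead of 8 mm radius along the top (total 32 mm high), 0.12 kg. Origin: centre of its underside, z up through the bead. All mouldings are alike; two to four of them are there.
- moulding2: A loose straight length of white plaster moulding, 120 mm long (its x), 30 mm wide (y), flat-sided to 24 mm with a round bead of 8 mm radius along the top (total 32 mm high), 0.12 kg. Origin: centre of its underside, z up through the bead. All mouldings are alike; two to four of them are there.
- moulding3: A loose straight length of white plaster moulding, 120 mm long (its x), 30 mm wide (y), flat-sided to 24 mm with a round bead of 8 mm radius along the top (total 32 mm high), 0.12 kg. Origin: centre of its underside, z up through the bead. All mouldings are alike; two to four of them are there.
- bottle: Amber catalyst bottle, 74 mm across, held fast in a 90 x 90 x 40 mm wooden block fixed to the bench. Origin: centre of the block's underside. It cannot turn. Shoulder 117 mm, rim of the neck 150 mm above the origin.
- bottle_neck (a point): Centre of the rim of the bottle's neck, 150 mm above its origin. Three bayonet lugs lock the cap here. The cap's yaw equals the bottle's (within 0.1 rad) when locked; turned anticlockwise seen from above it is free from about 0.65 rad and stops at about 1.3 rad: turn the shell by about 1.15 rad, then lift straight up. A sprung seal lifts a free cap by 2 mm.
- cap: White ribbed child-resistant cap, 0.1 kg, loose; pose of its inner part. Origin: centre of its lower end, z up; on the bottle 133 mm above the bottle's origin. One grips its outer shell, 58 mm across, 5 to 34 mm above this origin. The shell spins idly unless pushed down 4 to 5 mm against a spring (7 N); pressed with 12 to 20 N its teeth drive the inner part after up to 0.26 rad of play. Upright it stands on its lower end.
- tin: Shallow square aluminium tin, 130 x 130 x 12 mm, walls 4 mm, inner floor 4 mm above its origin (centre of the underside), fixed to the bench.
- brush: Bystander: bench brush 130 x 50 x 46 mm, origin under its centre.
- chisel: Bystander: chisel 240 mm long, near the robot.
Not all that is in view belongs to the job. Of the things that look like the bottle, take the one that is farthest from the robot's base at the start. What is shaped like the moulding3 but green is not meant.

How it is judged:
By the outcome, as a careful person would: the job done as asked, in the order asked, and still so for the second after the job is handed in, with the robot touching nothing.
Of moulding0, moulding1, moulding2, moulding3 only 2 to 4 are there at a start; the rules pass over those that are not, and their reading is None.
At some moment in a run one of moulding0, moulding1, moulding2, moulding3 may be knocked a few centimetres aside while the robot is not near it.
Once in a run the grip may slacken for a moment while it holds something.
It also fails if it takes over 210 s, if anything falls off the work surface, if the arm or the gripper's body presses on something with over 40 N, if the wrist force passes 120 N, or if a joint passes its speed limit or range.

ROBOT

A 7-joint arm with a two-finger parallel gripper is mounted at the origin on the work surface. World frame = base frame: x ahead of the robot, y to its left, z up, the work surface at z = 0. Lengths are in m, angles in rad, forces in N, time in s.
With the tool pointing down it reaches from about 0.4 to 0.85 m from the base axis. Payload 10.4 kg.
Tool frame: the origin (TCP) lies at the very end of the fingers, on their centre line; the grasp point (between the pads) lies 19 mm behind it (manip.grip_point_offset is the distance from the TCP to the grasp point, in m); z points along the fingers, y is the line along which they close (so a half turn about z gives the same grasp; the last joint's range is limited). The gripper opens to 85 mm and grips with 20 to 120 N. Pads are 22 mm wide; open, the fingers measure 114 mm over their backs; the gripper's body (76 mm by 85 mm) begins 54 mm behind the grasp point. The pads swing forward as they close: fully open they stand 13 mm farther back than shut.
Start: joints at [1.236, 0.332, -0.065, 1.46, 0.022, 1.35, -0.088], TCP at [0.192, -0.595, 0.231] pointing down, gripper open.
Joint ranges: [-2.6, 2.6], [-0.5, 2.12], [-1.47, 1.34], [0.16, 2.42], [-1.27, 4.41], [0.06, 2.06], [-2.6, 2.6]. Speed limits (rad/s): [2.22, 2.22, 2.79, 2.79, 3.14, 3.14, 3.14].

INTERFACE

Orientations are given as a unit quaternion [x, y, z, w].
In Python, from workcell import manip gives the robot as it stands. The module is installed in compiled form; this text tells all that it offers.
- The arm moves only by the shell command python3 -m inch 'ROWS' [OPENING] [FORCE]. ROWS is JSON, a list of rows, each a list of 2 entries, a list of its own where there are three numbers: the shift along the tool's x, y, z each as a share of 0.08 m, from -1 to 1, then the turn, a rotation vector about the tool's x, y, z each as a share of 45 degrees, from -1 to 1. A call has exactly 10 rows; each row is the pose to reach, as a shift and turn from the pose commanded when the call began, along the tool's axes at that moment; what a row does not reach only later rows make up. A row lasts 1/10 s, in which the tool goes at most 50 mm and 8.59 degrees, less where a joint would pass 70% of its speed; a pose out of reach is approached as far as the arm can. A call with a number of a shift or a turn outside -1 to 1 is refused whole. A call with a gripper value outside its range is refused whole. OPENING is the opening, from 0 (shut) to 1 (fully open), set as the call begins (- or left out, the last holds). The fingers move at their own pace and stop on an object; FORCE is the grip in N (left out, the last holds). Time passes only in rows, so rows that repeat a pose let the fingers close, or fill a call up. It gives the time, the measured TCP pose, the force, the opening and the grip force at its end, in the units of the state.
- manip.get_obs(): the state, without advancing time (a new reading comes with each control period).
- manip.camera(name): name is "scene" or "top"; returns the picture (420x560x3 uint8, red, green, blue); there is no depth.
- manip.camera_params(name): a dict with "fov_y" (degrees; the focal length in pixels is half the picture's height over the tangent of half this angle, whatever the lens; pixels are square), "cx", "cy" (the principal point, pixels), "k1" (the pictures are not rectified: a ray, as slopes to the right and down, at radius r is drawn at 1 + k1 r^2 times it, then the intrinsics apply), "camera_from_world" (4x4, takes a point from world to camera coordinates). Camera axes: x right, y up, looking along -z (the intrinsics and any distortion apply to the point x, -y, -z); pixel columns grow to the right and rows downward; lengths in m; the calibration is good to about 2 mm. A picture is of the moment at which its call begins. camera_params takes no time and is no camera call.
- manip.hand_in(): hands the job in; it is judged then, once.
The state is a dict: "clock": time; "joint_pos": joint angles; "joint_velocities": joint speeds; "tau": joint torques, N m; "position": TCP position; "ee_rot": TCP orientation; "ft_force": force on the tool from outside, world axes, zero at the start; "torque": the same for the moment, N m; "grip_width": opening from 0.0 (shut) to 1.0 (fully open); "grasp_force": force on a finger pad.
Only numpy, scipy, OpenCV 4.12 (cv2) and the standard library are available. Lean on these libraries where they do the work, as an engineer would, in place of code of your own. Each camera call takes 0.05 s, during which the arm holds its last target. There are 200 camera calls.

## Working session

There is one attempt and no reset: what is moved stays moved. The work goes in short steps, Python scripts to look and compute and a shell command to move; the robot and the scene stay as the last step left them, time stands still between calls to the robot, and variables do not carry over. Pictures are saved under pics/ and viewed, at most 14 in all, crops included, and the job is handed in when it is done.

```bash
mkdir -p pics; python3 - <<'E'
from workcell import manip
import cv2
print(manip.get_obs())
for n in("scene","top"):
    cv2.imwrite(f"pics/{n}0.png",cv2.resize(manip.camera(n)[:,:,::-1],(784,588),interpolation=cv2.INTER_CUBIC)); print(manip.camera_params(n))
print(manip.grip_point_offset)
E
```

```text
{'clock': 0.0, 'joint_pos': array([ 1.23640193,  0.33287016, -0.06468795,  1.46095364,  0.02159202,
        1.34990183, -0.08849235]), 'joint_velocities': array([-0.00066067,  0.00041417,  0.00048932,  0.00160899,  0.00019294,
       -0.00147   , -0.00026017]), 'tau': array([-5.68999330e-04, -6.25439715e+01,  4.90249274e-02, -3.91616428e+01,
        1.63599401e-02,  9.69920045e-03, -8.16867828e-05]), 'position': array([ 0.19160222, -0.59450493,  0.23051109]), 'ee_rot': array([ 9.87871145e-01,  1.55274221e-01, -1.42940549e-04, -7.04588338e-04]), 'ft_force': array([ 0.75875318, -0.49320026, -0.49731383]), 'torque': array([-0.02929411, -0.02059549, -0.00676849]), 'grasp_force': 0.0, 'grip_width': 0.9989260285372648}
{'fov_y': 51.001268691472475, 'cx': 282.1146076806843, 'cy': 211.0838220536015, 'k1': -0.029472734936157322, 'camera_from_world': array([[ 0.01979394,  0.99975661,  0.0097432 , -0.04214706],
       [-0.80577527,  0.01018267,  0.59213388,  0.29435287],
       [ 0.59189054, -0.01957149,  0.8057807 , -1.57770211],
       [ 0.        ,  0.        ,  0.        ,  1.        ]])}
{'fov_y': 51.691100388542466, 'cx': 278.67028735860674, 'cy': 205.26907974348828, 'k1': -0.1144349271814543, 'camera_from_world': array([[ 0.091407  , -0.99580939,  0.00290302, -0.00242896],
       [ 0.97430446,  0.0900349 ,  0.20645712, -0.49731403],
       [-0.20585332, -0.0160432 ,  0.97845134, -1.10908048],
       [ 0.        ,  0.        ,  0.        ,  1.        ]])}
0.0187
```

View pics/scene0.png

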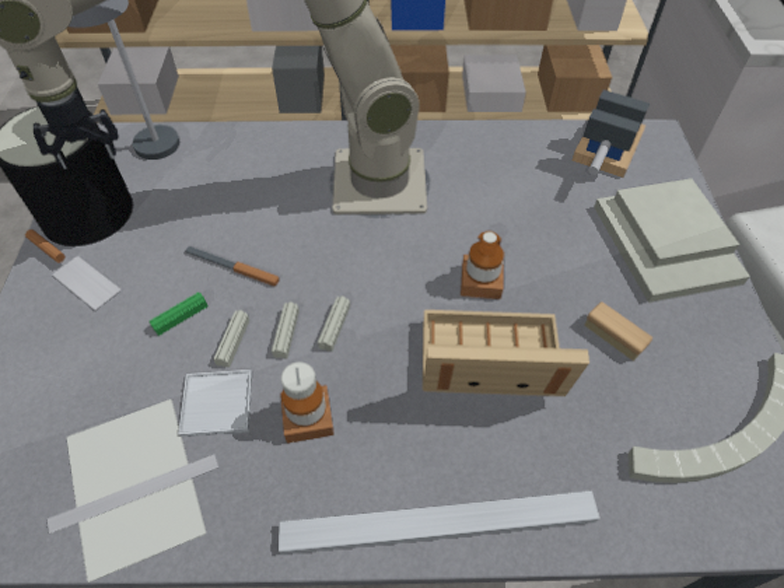

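View pics/top0.png

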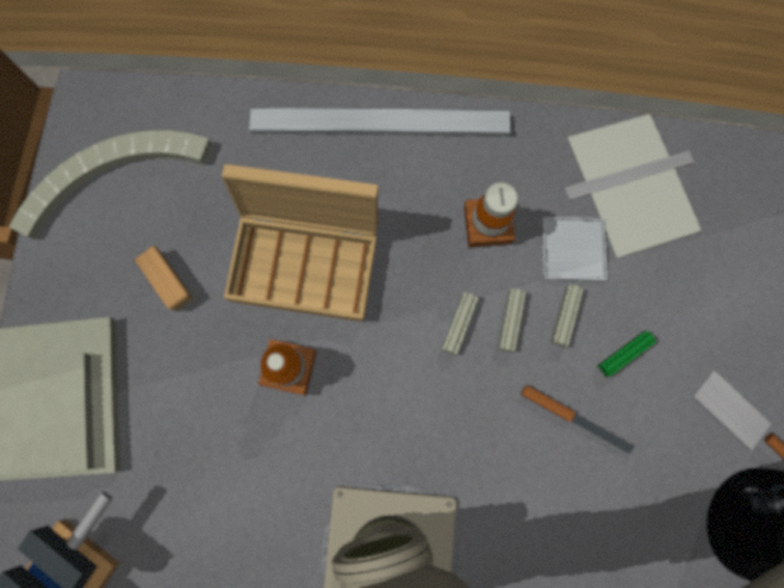

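```bash
cat > h.py <<'E'
import numpy as np, cv2
from workcell import manip
from scipy.spatial.transform import Rotation as R
def intr(n):
    p=manip.camera_params(n); f=210/np.tan(np.radians(p["fov_y"])/2); return p,f
def proj(n,P):
    p,f=intr(n); P=np.atleast_2d(P); T=p["camera_from_world"]
    c=P@T[:3,:3].T+T[:3,3]; s=np.c_[c[:,0],-c[:,1]]/-c[:,2:]
    s=s*(1+p["k1"]*(s**2).sum(1,keepdims=True)); return s*f+[p["cx"],p["cy"]]
def ray(n,uv):
    p,f=intr(n); T=p["camera_from_world"]; d=(np.array(uv,float)-[p["cx"],p["cy"]])/f; s=d.copy()
    for _ in range(10): s=d/(1+p["k1"]*(s@s))
    return -T[:3,:3].T@T[:3,3], T[:3,:3].T@np.array([s[0],-s[1],-1])
def onz(n,uv,z):
    o,d=ray(n,uv); return o+d*(z-o[2])/d[2]
def tri(uva,uvb):
    A=0;b=0
    for n,uv in(("scene",uva),("top",uvb)):
        o,d=ray(n,uv); d=d/np.linalg.norm(d); M=np.eye(3)-np.outer(d,d); A=A+M; b=b+M@o
    return np.linalg.solve(A,b)
def ortho(n,img,x0,x1,y0,y1,z,res):
    # rows: x descending; cols: y descending (top-camera-like)
    xs=np.arange(x1,x0,-res); ys=np.arange(y1,y0,-res); Y,X=np.meshgrid(ys,xs)
    uv=proj(n,np.c_[X.ravel(),Y.ravel(),np.full(X.size,z)]).astype(np.float32).reshape(X.shape+(2,))
    return cv2.remap(img,uv[...,0],uv[...,1],cv2.INTER_CUBIC)[:,:,::-1].copy()
def mould(img,n="top",z=.03):
    o=ortho(n,img,.25,.7,-.45,.02,z,.001); hsv=cv2.cvtColor(o,cv2.COLOR_BGR2HSV)
    m=((hsv[...,1]<60)&(hsv[...,2]>125)).astype(np.uint8); m=cv2.morphologyEx(m,cv2.MORPH_OPEN,np.ones((3,3)))
    for c in cv2.findContours(m,0,2)[0]:
        r=cv2.minAreaRect(c); 
        if cv2.contourArea(c)>800: 
            (u,v),s,a=r; b=cv2.boxPoints(r); e=max(b[1]-b[0],b[2]-b[1],key=np.linalg.norm)
            print(n,"xy",round(.7-v*.001,4),round(.02-u*.001,4),"size",np.round(s),"dir yaw deg",round(np.degrees(np.arctan2(-e[0],-e[1]))%180,1))
E
python3 - <<'E'
from h import *
I=manip.camera("top"); S=manip.camera("scene")
mould(I); mould(S,"scene")
a=ortho("top",I,.3,.72,-.42,-.04,.032,.00075); b=ortho("top",I,.35,.75,.0,.36,.044,.0007)
for o,x1,y1,r in((a,.72,-.04,.00075),(b,.75,.36,.0007)):
    for k in range(0,20):
        x=x1-(x1%.05)-.05*k; v=int((x1-x)/r); cv2.putText(o,f"{x:.2f}",(0,v),0,.4,(0,0,255)); cv2.line(o,(0,v),(8,v),(0,0,255))
        y=y1-(y1%.05)-.05*k; u=int((y1-y)/r); cv2.putText(o,f"{y:.2f}",(u,10),0,.4,(255,0,0)); cv2.line(o,(u,0),(u,8),(255,0,0))
cv2.imwrite("pics/oa.png",a); cv2.imwrite("pics/ob.png",b); print(a.shape,b.shape)
E
```

```text
top xy 0.446 -0.0967 size [ 31. 122.] dir yaw deg 163.9
top xy 0.4614 -0.1981 size [ 30. 123.] dir yaw deg 172.3
top xy 0.4809 -0.3074 size [ 30. 121.] dir yaw deg 166.9
top xy 0.6258 -0.3514 size [147. 205.] dir yaw deg 93.9
top xy 0.687 -0.1625 size [26. 65.] dir yaw deg 90.0
scene xy 0.4755 -0.2145 size [449. 469.] dir yaw deg 90.0
(560, 507, 3) (572, 515, 3)
```

View pics/oa.png

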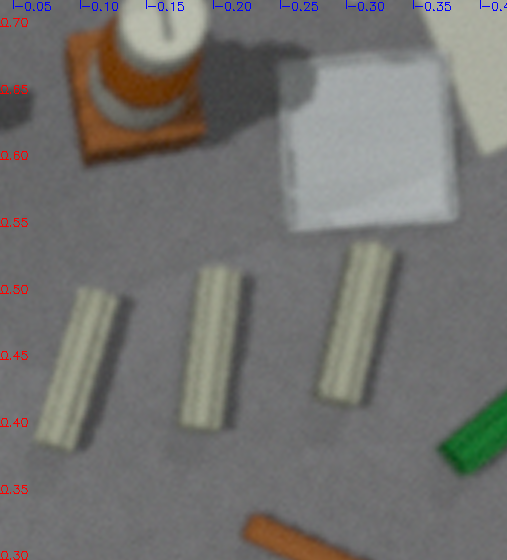

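View pics/ob.png

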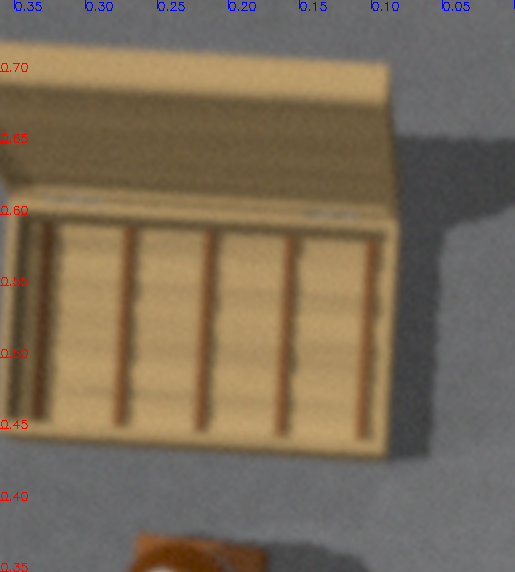

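```bash
cat > plan.py <<'E'
import sys; from h import *
# usage: plan.py x y z psi [ncalls]  -> per-call tool-frame shares and turn share
a=[float(v) for v in sys.argv[1:5]]; o=manip.get_obs()
p=o["position"]; X=R.from_quat(o["ee_rot"]).as_matrix(); psi=np.degrees(np.arctan2(X[1,0],X[0,0]))
d=np.array(a[:3])-p; t=a[3]-psi; t=(t+180)%360-180 if abs(t)>180 else t
for n in range(int(sys.argv[5]) if len(sys.argv)>5 else 1,30):
    L=[]; q=psi
    for k in range(n):
        c,s=np.cos(np.radians(q)),np.sin(np.radians(q)); w=d/n/.08
        L.append((c*w[0]+s*w[1], s*w[0]-c*w[1], -w[2], -t/n/45)); q+=t/n
    if np.abs(L).max()<=1: break
print("now",np.round(p,4),"psi",round(psi,1),"tilt",np.round(X[:2,2],4),"t",round(o["clock"],2),"F",np.round(o["ft_force"],1),"w",round(o["grip_width"],3),"gf",round(o["grasp_force"],1))
for l in L: print(np.round(l,2))
E
python3 plan.py .481 -.307 .11 167
```

```text
now [ 0.1917 -0.5947  0.2309] psi 17.9 tilt [-0.0003  0.0007] t 0.2 F [ 0.2 -0.8  0.4] w 1.0 gf 0.0
[ 0.76 -0.39  0.25 -0.55]
[ 0.85 -0.03  0.25 -0.55]
[ 0.78  0.33  0.25 -0.55]
[ 0.57  0.63  0.25 -0.55]
[ 0.26  0.81  0.25 -0.55]
[-0.11  0.84  0.25 -0.55]
```

```bash
python3 - <<'E'
from h import *
# bottle block/jacket/tin from ortho pixel readings oa (z=.032 plane)
f=lambda u,v,z,: onz("top",proj("top",[.72-.00075*v,-.04-.00075*u,.032])[0],z)
print("block",[np.round(f(u,v,.04),4) for u,v in((85,152),(204,120),(66,38))])
print("tin",[np.round(f(u,v,.012),4) for u,v in((290,232),(457,219),(443,50),(277,58))])
print("jacket floor ribs ends",[np.round(onz("top",proj("top",[.75-.0007*v,.36-.0007*u,.044])[0],.018),4) for u,v in((361,437),(372,240),(121,425),(130,230))])
print("cap tri",np.round(tri((298/1.4,373/1.4),(501/1.4,193/1.4)),4), "bottle r",[np.round(proj("top",[.64,-.15,.17])[0]*1.4)])
E
```

```text
block [array([ 0.6036, -0.1029,  0.04  ]), array([ 0.6274, -0.1915,  0.04  ]), array([ 0.6885, -0.0887,  0.04  ])]
tin [array([ 0.551 , -0.2624,  0.012 ]), array([ 0.5609, -0.3898,  0.012 ]), array([ 0.6899, -0.3791,  0.012 ]), array([ 0.6838, -0.2525,  0.012 ])]
jacket floor ribs ends [array([0.4484, 0.1092, 0.018 ]), array([0.5894, 0.1013, 0.018 ]), array([0.457, 0.281, 0.018]), array([0.5966, 0.2746, 0.018 ])]
cap tri [ 0.6571 -0.1378  0.1779] bottle r [array([506., 204.])]
```

```bash
python3 -m inch '[[[0.08,-0.04,0],[0,0,-0.06]],[[0.15,-0.08,0],[0,0,-0.11]],[[0.23,-0.12,0],[0,0,-0.17]],[[0.3,-0.16,0],[0,0,-0.22]],[[0.38,-0.2,0],[0,0,-0.28]],[[0.46,-0.23,0],[0,0,-0.33]],[[0.53,-0.27,0],[0,0,-0.39]],[[0.61,-0.31,0],[0,0,-0.44]],[[0.68,-0.35,0],[0,0,-0.5]],[[0.76,-0.39,0],[0,0,-0.55]]]' 0.7
python3 -m inch '[[[0.09,0,0],[0,0,-0.06]],[[0.17,0,0],[0,0,-0.11]],[[0.26,-0.01,0],[0,0,-0.17]],[[0.34,-0.01,0],[0,0,-0.22]],[[0.43,-0.02,0],[0,0,-0.28]],[[0.51,-0.02,0],[0,0,-0.33]],[[0.6,-0.02,0],[0,0,-0.39]],[[0.68,-0.03,0],[0,0,-0.44]],[[0.77,-0.03,0],[0,0,-0.5]],[[0.85,-0.03,0],[0,0,-0.55]]]'
python3 -m inch '[[[0.08,0.03,0],[0,0,-0.06]],[[0.16,0.07,0],[0,0,-0.11]],[[0.23,0.1,0],[0,0,-0.17]],[[0.31,0.13,0],[0,0,-0.22]],[[0.39,0.17,0],[0,0,-0.28]],[[0.47,0.2,0],[0,0,-0.33]],[[0.55,0.23,0],[0,0,-0.39]],[[0.62,0.26,0],[0,0,-0.44]],[[0.7,0.3,0],[0,0,-0.5]],[[0.78,0.33,0],[0,0,-0.55]]]'
python3 -m inch '[[[0.06,0.06,0],[0,0,-0.06]],[[0.11,0.13,0],[0,0,-0.11]],[[0.17,0.19,0],[0,0,-0.17]],[[0.23,0.25,0],[0,0,-0.22]],[[0.29,0.32,0],[0,0,-0.28]],[[0.34,0.38,0],[0,0,-0.33]],[[0.4,0.44,0],[0,0,-0.39]],[[0.46,0.5,0],[0,0,-0.44]],[[0.51,0.57,0],[0,0,-0.5]],[[0.57,0.63,0],[0,0,-0.55]]]'
python3 plan.py .481 -.307 .07 167
```

```text
clock: 1.2
position: [0.2404, -0.5461, 0.2314]
ee_rot: [0.931, 0.365, -0.0, 0.0]
ft_force: [0.4, 0.0, -0.0]
grip_width: 0.7
grasp_force: 0.0
clock: 2.2
position: [0.2889, -0.4983, 0.2313]
ee_rot: [0.831, 0.556, -0.0, 0.0]
ft_force: [-0.6, -0.4, 0.1]
grip_width: 0.694
grasp_force: 0.0
clock: 3.2
position: [0.3372, -0.4509, 0.2314]
ee_rot: [0.693, 0.721, -0.0, 0.0]
ft_force: [0.5, 0.4, -0.2]
grip_width: 0.697
grasp_force: 0.0
clock: 4.2
position: [0.3859, -0.4035, 0.2313]
ee_rot: [0.522, 0.853, 0.0, 0.0]
ft_force: [-0.2, -0.8, 0.5]
grip_width: 0.697
grasp_force: 0.0
now [ 0.3859 -0.4035  0.2313] psi 117.0 tilt [ 0.0001 -0.    ] t 4.2 F [-0.2 -0.8  0.5] w 0.697 gf 0.0
[ 0.18  0.54  0.67 -0.37]
[ 0.02  0.56  0.67 -0.37]
[-0.15  0.55  0.67 -0.37]
```

```bash
python3 -m inch '[[[0.02,0.05,0.07],[0,0,-0.04]],[[0.04,0.11,0.13],[0,0,-0.07]],[[0.05,0.16,0.2],[0,0,-0.11]],[[0.07,0.22,0.27],[0,0,-0.15]],[[0.09,0.27,0.34],[0,0,-0.19]],[[0.11,0.32,0.4],[0,0,-0.22]],[[0.13,0.38,0.47],[0,0,-0.26]],[[0.14,0.43,0.54],[0,0,-0.3]],[[0.16,0.49,0.6],[0,0,-0.33]],[[0.18,0.54,0.67],[0,0,-0.37]]]'
python3 -m inch '[[[0,0.06,0.07],[0,0,-0.04]],[[0,0.11,0.13],[0,0,-0.07]],[[0.01,0.17,0.2],[0,0,-0.11]],[[0.01,0.22,0.27],[0,0,-0.15]],[[0.01,0.28,0.34],[0,0,-0.19]],[[0.01,0.34,0.4],[0,0,-0.22]],[[0.01,0.39,0.47],[0,0,-0.26]],[[0.02,0.45,0.54],[0,0,-0.3]],[[0.02,0.5,0.6],[0,0,-0.33]],[[0.02,0.56,0.67],[0,0,-0.37]]]'
python3 -m inch '[[[-0.02,0.06,0.07],[0,0,-0.04]],[[-0.03,0.11,0.13],[0,0,-0.07]],[[-0.05,0.17,0.2],[0,0,-0.11]],[[-0.06,0.22,0.27],[0,0,-0.15]],[[-0.08,0.28,0.34],[0,0,-0.19]],[[-0.09,0.33,0.4],[0,0,-0.22]],[[-0.11,0.39,0.47],[0,0,-0.26]],[[-0.12,0.44,0.54],[0,0,-0.3]],[[-0.14,0.5,0.6],[0,0,-0.33]],[[-0.15,0.55,0.67],[0,0,-0.37]]]'
python3 plan.py .481 -.307 .007 167
python3 - <<'E'
from h import *
S=manip.camera("scene"); T=manip.camera("top"); mould(T)
cv2.imwrite("pics/s1.png",np.hstack([cv2.resize(S[180:340,110:300,::-1],None,fx=2.1,fy=2.1),cv2.resize(T[180:340,300:490,::-1],None,fx=2.1,fy=2.1)]))
E
```

```text
clock: 5.2
position: [0.418, -0.3712, 0.1774]
ee_rot: [0.394, 0.919, -0.0, 0.0]
ft_force: [-0.5, 0.5, -0.4]
grip_width: 0.703
grasp_force: 0.0
clock: 6.2
position: [0.4492, -0.3393, 0.1238]
ee_rot: [0.256, 0.967, -0.0, 0.0]
ft_force: [0.2, 0.0, -0.4]
grip_width: 0.703
grasp_force: 0.0
clock: 7.2
position: [0.4817, -0.307, 0.0702]
ee_rot: [0.114, 0.994, -0.0, 0.0]
ft_force: [0.4, 0.6, 0.4]
grip_width: 0.7
grasp_force: 0.0
now [ 0.4817 -0.307   0.0702] psi 166.9 tilt [ 0.0003 -0.0001] t 7.2 F [0.4 0.6 0.4] w 0.7 gf 0.0
[ 0.01 -0.    0.79 -0.  ]
top xy 0.4552 -0.3017 size [29. 69.] dir yaw deg 166.4
top xy 0.4456 -0.0963 size [ 32. 123.] dir yaw deg 163.9
top xy 0.4619 -0.198 size [ 30. 124.] dir yaw deg 172.6
top xy 0.598 -0.4329 size [ 18. 134.] dir yaw deg 165.4
top xy 0.6265 -0.3514 size [145. 207.] dir yaw deg 95.0
top xy 0.687 -0.1625 size [26. 65.] dir yaw deg 90.0
```

View pics/s1.png

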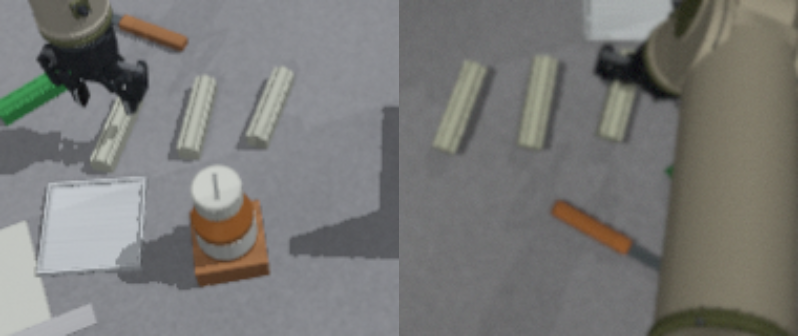

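The gripper stands over the moulding nearest the tin, with the other two white pieces unchanged. Candidates in scene0: mouldings (231,338), (285,330) and (334,323), with the green look-alike (180,313) rejected. For the bottles, I take the far capped one (303,400), not the near open one (485,262). Next I go down and grip.

```bash
python3 -m inch '[[[0,0,0.1],[0,0,0]],[[0,0,0.2],[0,0,0]],[[0,0,0.3],[0,0,0]],[[0,0,0.4],[0,0,0]],[[0,0,0.5],[0,0,0]],[[0,0,0.6],[0,0,0]],[[0,0,0.7],[0,0,0]],[[0,0,0.75],[0,0,0]],[[0,0,0.78],[0,0,0]],[[0,0,0.78],[0,0,0]]]'
python3 -m inch '[[[0,0,0],[0,0,0]],[[0,0,0],[0,0,0]],[[0,0,0],[0,0,0]],[[0,0,0],[0,0,0]],[[0,0,0],[0,0,0]],[[0,0,0],[0,0,0]],[[0,0,-0.03],[0,0,0]],[[0,0,-0.1],[0,0,0]],[[0,0,-0.2],[0,0,0]],[[0,0,-0.3],[0,0,0]]]' 0 70
python3 plan.py .518 .1335 .085 177
python3 plan.py .500 .05 .085 177
```

```text
clock: 8.3
position: [0.4812, -0.3072, 0.0079]
ee_rot: [0.115, 0.993, 0.0, -0.0]
ft_force: [-0.1, 0.1, 0.7]
grip_width: 0.698
grasp_force: 0.0
clock: 9.3
position: [0.4813, -0.3073, 0.0328]
ee_rot: [0.115, 0.993, 0.0, 0.0]
ft_force: [0.6, -0.1, -2.2]
grip_width: 0.33
grasp_force: 69.1
now [ 0.4813 -0.3073  0.0328] psi 166.8 tilt [ 0.0001 -0.    ] t 9.3 F [ 0.6 -0.1 -2.2] w 0.33 gf 69.1
[ 0.13  0.91 -0.11 -0.04]
[ 0.11  0.92 -0.11 -0.04]
[ 0.08  0.92 -0.11 -0.04]
[ 0.05  0.92 -0.11 -0.04]
[ 0.03  0.92 -0.11 -0.04]
[-0.    0.92 -0.11 -0.04]
now [ 0.4813 -0.3073  0.0328] psi 166.8 tilt [ 0.0001 -0.    ] t 9.3 F [ 0.6 -0.1 -2.2] w 0.33 gf 69.1
[ 0.16  0.88 -0.13 -0.05]
[ 0.13  0.89 -0.13 -0.05]
[ 0.1   0.89 -0.13 -0.05]
[ 0.06  0.89 -0.13 -0.05]
[ 0.03  0.89 -0.13 -0.05]
```

```bash
python3 -m inch '[[[0.01,0.05,-0.1],[0,0,-0.02]],[[0.02,0.12,-0.2],[0,0,-0.05]],[[0.03,0.22,-0.3],[0,0,-0.07]],[[0.05,0.32,-0.4],[0,0,-0.1]],[[0.06,0.42,-0.45],[0,0,-0.12]],[[0.07,0.52,-0.47],[0,0,-0.15]],[[0.09,0.62,-0.48],[0,0,-0.17]],[[0.1,0.72,-0.48],[0,0,-0.2]],[[0.12,0.82,-0.48],[0,0,-0.22]],[[0.13,0.91,-0.48],[0,0,-0.23]]]'
python3 -m inch '[[[0,0.09,-0.02],[0,0,0]],[[0,0.18,-0.04],[0,0,0]],[[-0.01,0.28,-0.06],[0,0,0]],[[-0.01,0.37,-0.08],[0,0,0]],[[-0.01,0.46,-0.1],[0,0,0]],[[-0.02,0.55,-0.12],[0,0,0]],[[-0.02,0.64,-0.14],[0,0,0]],[[-0.02,0.74,-0.15],[0,0,0]],[[-0.03,0.83,-0.16],[0,0,0]],[[-0.03,0.92,-0.17],[0,0,0]]]'
python3 -m inch '[[[0,0.09,0],[0,0,0]],[[0,0.18,0],[0,0,0]],[[-0.01,0.28,0],[0,0,0]],[[-0.01,0.37,0],[0,0,0]],[[-0.01,0.46,0],[0,0,0]],[[-0.02,0.55,0],[0,0,0]],[[-0.02,0.64,0],[0,0,0]],[[-0.02,0.74,0],[0,0,0]],[[-0.03,0.83,0],[0,0,0]],[[-0.03,0.92,0],[0,0,0]]]'
python3 -m inch '[[[0,0.09,0],[0,0,0]],[[0,0.18,0],[0,0,0]],[[-0.01,0.28,0],[0,0,0]],[[-0.01,0.37,0],[0,0,0]],[[-0.01,0.46,0],[0,0,0]],[[-0.02,0.55,0],[0,0,0]],[[-0.02,0.64,0],[0,0,0]],[[-0.02,0.74,0],[0,0,0]],[[-0.03,0.83,0],[0,0,0]],[[-0.03,0.92,0],[0,0,0]]]'
python3 plan.py .518 .1335 .085 177 2
python3 -c "
from h import *; mould(manip.camera('top'))
"
```

```text
clock: 10.3
position: [0.4876, -0.2332, 0.0703]
ee_rot: [0.024, 1.0, 0.0, -0.0]
ft_force: [-0.2, -0.1, -1.4]
grip_width: 0.328
grasp_force: 69.1
clock: 11.3
position: [0.4939, -0.16, 0.0842]
ee_rot: [0.025, 1.0, -0.0, 0.0]
ft_force: [-0.6, 0.3, -1.4]
grip_width: 0.327
grasp_force: 69.1
clock: 12.3
position: [0.4999, -0.0866, 0.0841]
ee_rot: [0.025, 1.0, -0.0, 0.0]
ft_force: [0.2, -0.4, -0.9]
grip_width: 0.331
grasp_force: 69.1
clock: 13.3
position: [0.506, -0.0132, 0.0841]
ee_rot: [0.025, 1.0, -0.0, 0.0]
ft_force: [-0.6, 0.8, -1.0]
grip_width: 0.331
grasp_force: 69.1
now [ 0.506  -0.0132  0.0841] psi 177.2 tilt [ 0.0002 -0.0001] t 13.3 F [-0.6  0.8 -1. ] w 0.331 gf 69.1
[-0.03  0.92 -0.01  0.  ]
[-0.03  0.92 -0.01  0.  ]
top xy 0.4596 -0.1977 size [30. 69.] dir yaw deg 172.1
top xy 0.6413 -0.3496 size [117. 200.] dir yaw deg 90.5
top xy 0.687 -0.1625 size [26. 65.] dir yaw deg 90.0
top xy 0.6435 -0.1202 size [122.  14.] dir yaw deg 17.2
top xy 0.6531 -0.0989 size [103.  14.] dir yaw deg 18.6
top xy 0.4698 -0.0805 size [473. 127.] dir yaw deg 17.8
```

```bash
python3 -m inch '[[[0,0.09,0],[0,0,0]],[[0,0.18,0],[0,0,0]],[[-0.01,0.28,0],[0,0,0]],[[-0.01,0.37,0],[0,0,0]],[[-0.01,0.46,0],[0,0,0]],[[-0.02,0.55,0],[0,0,0]],[[-0.02,0.64,0],[0,0,0]],[[-0.02,0.74,0],[0,0,0]],[[-0.03,0.83,0],[0,0,0]],[[-0.03,0.92,0],[0,0,0]]]'
python3 -m inch '[[[0,0.09,0],[0,0,0]],[[0,0.18,0],[0,0,0]],[[-0.01,0.28,0],[0,0,0]],[[-0.01,0.37,0],[0,0,0]],[[-0.01,0.46,0],[0,0,0]],[[-0.02,0.55,0],[0,0,0]],[[-0.02,0.64,0],[0,0,0]],[[-0.02,0.74,0],[0,0,0]],[[-0.03,0.83,0],[0,0,0]],[[-0.03,0.92,0],[0,0,0]]]'
python3 plan.py .518 .1335 .019 177
python3 - <<'E'
from h import *
S=manip.camera("scene"); T=manip.camera("top")
cv2.imwrite("pics/s2.png",np.hstack([cv2.resize(S[180:300,270:430,::-1],None,fx=2.5,fy=2.5),cv2.resize(T[110:230,150:310,::-1],None,fx=2.5,fy=2.5)]))
E
```

```text
clock: 14.35
position: [0.512, 0.0602, 0.0841]
ee_rot: [0.025, 1.0, -0.0, 0.0]
ft_force: [0.0, -0.3, -1.6]
grip_width: 0.327
grasp_force: 69.2
clock: 15.35
position: [0.518, 0.1335, 0.0841]
ee_rot: [0.025, 1.0, -0.0, 0.0]
ft_force: [-0.7, 0.1, -2.1]
grip_width: 0.332
grasp_force: 69.2
now [0.518  0.1335 0.0841] psi 177.2 tilt [ 0.0001 -0.    ] t 15.35 F [-0.7  0.1 -2.1] w 0.332 gf 69.2
[ 0.   -0.    0.81  0.  ]
```

View pics/s2.png

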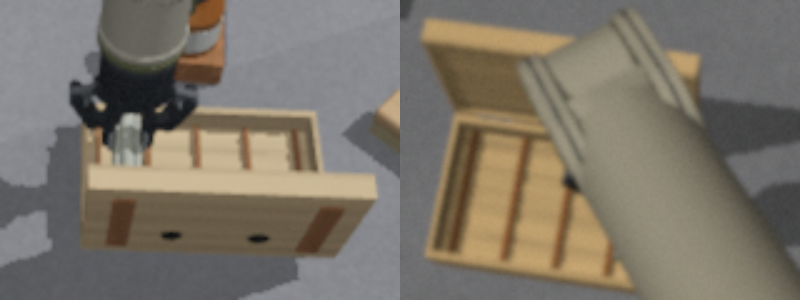

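The moulding hangs over bay 0, between the first two ribs (scene crop 125,140). I lower it.

```bash
python3 -m inch '[[[0,0,0.1],[0,0,0]],[[0,0,0.2],[0,0,0]],[[0,0,0.3],[0,0,0]],[[0,0,0.4],[0,0,0]],[[0,0,0.5],[0,0,0]],[[0,0,0.6],[0,0,0]],[[0,0,0.68],[0,0,0]],[[0,0,0.74],[0,0,0]],[[0,0,0.79],[0,0,0]],[[0,0,0.8],[0,0,0]]]'
python3 -m inch '[[[0,0,0],[0,0,0]],[[0,0,0],[0,0,0]],[[0,0,0],[0,0,0]],[[0,0,0],[0,0,0]],[[0,0,0],[0,0,0]],[[0,0,-0.1],[0,0,0]],[[0,0,-0.25],[0,0,0]],[[0,0,-0.5],[0,0,0]],[[0,0,-0.75],[0,0,0]],[[0,0,-1],[0,0,0]]]' 0.5
python3 plan.py .4615 -.198 .075 172.4
```

```text
clock: 16.45
position: [0.5178, 0.1329, 0.0197]
ee_rot: [0.025, 1.0, -0.0, -0.0]
ft_force: [1.0, -1.0, -0.9]
grip_width: 0.336
grasp_force: 69.2
clock: 17.45
position: [0.5181, 0.1331, 0.102]
ee_rot: [0.025, 1.0, 0.0, 0.0]
ft_force: [0.4, -0.7, 0.2]
grip_width: 0.497
grasp_force: 0.0
now [0.5181 0.1331 0.102 ] psi 177.2 tilt [0.0009 0.0001] t 17.45 F [ 0.4 -0.7  0.2] w 0.497 gf 0.0
[ 0.1  -0.83  0.07  0.02]
[ 0.09 -0.84  0.07  0.02]
[ 0.07 -0.84  0.07  0.02]
[ 0.06 -0.84  0.07  0.02]
[ 0.04 -0.84  0.07  0.02]
```

```bash
python3 plan.py .4457 -.0965 .075 164 3
python3 -c "
from h import *; mould(manip.camera('top'))
"
```

```text
now [0.5181 0.1331 0.102 ] psi 177.2 tilt [0.0009 0.0001] t 17.45 F [ 0.4 -0.7  0.2] w 0.497 gf 0.0
[ 0.25 -0.97  0.11  0.1 ]
[ 0.18 -0.99  0.11  0.1 ]
[ 0.1  -1.    0.11  0.1 ]
top xy 0.2825 -0.1005 size [ 63. 109.] dir yaw deg 90.0
top xy 0.4328 -0.1941 size [30. 65.] dir yaw deg 172.4
top xy 0.374 -0.0295 size [214.  99.] dir yaw deg 0.0
top xy 0.456 -0.0996 size [ 31. 100.] dir yaw deg 163.9
top xy 0.625 -0.3495 size [150. 199.] dir yaw deg 90.0
top xy 0.687 -0.1625 size [26. 65.] dir yaw deg 90.0
```

```bash
python3 -m inch '[[[0.02,-0.1,0],[0,0,0.01]],[[0.05,-0.19,0],[0,0,0.02]],[[0.07,-0.29,0],[0,0,0.03]],[[0.1,-0.39,0],[0,0,0.04]],[[0.12,-0.48,0],[0,0,0.05]],[[0.15,-0.58,0.02],[0,0,0.06]],[[0.17,-0.68,0.04],[0,0,0.07]],[[0.2,-0.78,0.06],[0,0,0.08]],[[0.22,-0.87,0.09],[0,0,0.09]],[[0.25,-0.97,0.11],[0,0,0.1]]]' 0.7
python3 -m inch '[[[0.02,-0.1,0.01],[0,0,0.01]],[[0.04,-0.2,0.02],[0,0,0.02]],[[0.05,-0.3,0.03],[0,0,0.03]],[[0.07,-0.4,0.04],[0,0,0.04]],[[0.09,-0.5,0.05],[0,0,0.05]],[[0.11,-0.6,0.06],[0,0,0.06]],[[0.13,-0.7,0.08],[0,0,0.07]],[[0.14,-0.79,0.09],[0,0,0.08]],[[0.16,-0.89,0.1],[0,0,0.09]],[[0.18,-0.99,0.11],[0,0,0.1]]]'
python3 -m inch '[[[0.01,-0.1,0.01],[0,0,0.01]],[[0.02,-0.2,0.02],[0,0,0.02]],[[0.03,-0.3,0.03],[0,0,0.03]],[[0.04,-0.4,0.04],[0,0,0.04]],[[0.05,-0.5,0.05],[0,0,0.05]],[[0.06,-0.6,0.06],[0,0,0.06]],[[0.07,-0.7,0.08],[0,0,0.07]],[[0.08,-0.8,0.09],[0,0,0.08]],[[0.09,-0.9,0.1],[0,0,0.09]],[[0.1,-1,0.11],[0,0,0.1]]]'
python3 plan.py .4457 -.0965 .008 164
python3 - <<'E'
from h import *
S=manip.camera("scene"); T=manip.camera("top");mould(T)
cv2.imwrite("pics/s3.png",np.hstack([cv2.resize(S[180:300,140:430,::-1],None,fx=1.5,fy=1.5),cv2.resize(T[150:270,150:390,::-1],None,fx=1.5,fy=1.5)]))
E
```

```text
clock: 18.5
position: [0.4939, 0.0558, 0.091]
ee_rot: [0.064, 0.998, 0.0, -0.0]
ft_force: [-0.2, -0.9, 0.3]
grip_width: 0.698
grasp_force: 0.0
clock: 19.5
position: [0.4695, -0.0209, 0.0824]
ee_rot: [0.103, 0.995, -0.0, 0.0]
ft_force: [-0.5, 0.5, 0.2]
grip_width: 0.704
grasp_force: 0.0
clock: 20.5
position: [0.4453, -0.0976, 0.0736]
ee_rot: [0.142, 0.99, -0.0, 0.0]
ft_force: [0.5, -0.5, -0.6]
grip_width: 0.704
grasp_force: 0.0
now [ 0.4453 -0.0976  0.0736] psi 163.6 tilt [ 0.0001 -0.0001] t 20.5 F [ 0.5 -0.5 -0.6] w 0.704 gf 0.0
[-0.    0.01  0.82 -0.01]
top xy 0.4167 -0.0871 size [31. 62.] dir yaw deg 166.0
top xy 0.4226 -0.1695 size [345.  98.] dir yaw deg 1.2
top xy 0.5435 -0.2308 size [108.  13.] dir yaw deg 5.3
top xy 0.5286 -0.1069 size [139.  14.] dir yaw deg 0.8
top xy 0.5346 -0.2491 size [130.  14.] dir yaw deg 2.9
top xy 0.6257 -0.3511 size [147. 205.] dir yaw deg 93.9
top xy 0.687 -0.1625 size [26. 65.] dir yaw deg 90.0
```

View pics/s3.png

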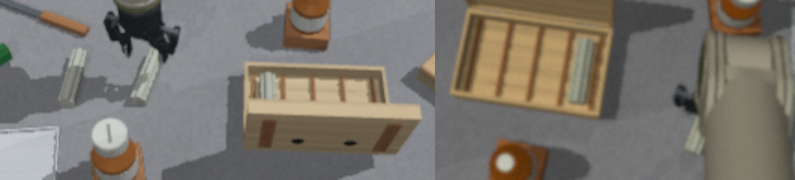

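The first moulding lies flat in bay 0 (top crop 583,70), and the gripper is over the second. I pick it.

```bash
python3 -m inch '[[[0,0,0.1],[0,0,0]],[[0,0,0.2],[0,0,0]],[[0,0,0.3],[0,0,0]],[[0,0,0.4],[0,0,0]],[[0,0,0.5],[0,0,0]],[[0,0,0.6],[0,0,0]],[[0,0,0.7],[0,0,0]],[[0,0,0.78],[0,0,0]],[[0,0,0.82],[0,0,0]],[[0,0,0.82],[0,0,0]]]'
python3 -m inch '[[[0,0,0],[0,0,0]],[[0,0,0],[0,0,0]],[[0,0,0],[0,0,0]],[[0,0,0],[0,0,0]],[[0,0,0],[0,0,0]],[[0,0,0],[0,0,0]],[[0,0,-0.05],[0,0,0]],[[0,0,-0.15],[0,0,0]],[[0,0,-0.3],[0,0,0]],[[0,0,-0.45],[0,0,0]]]' 0 70
python3 plan.py .521 .1915 .086 177
```

```text
clock: 21.6
position: [0.4453, -0.0969, 0.0077]
ee_rot: [0.142, 0.99, 0.0, -0.0]
ft_force: [0.0, -0.3, 0.0]
grip_width: 0.702
grasp_force: 0.0
clock: 22.6
position: [0.4456, -0.0969, 0.0453]
ee_rot: [0.142, 0.99, -0.0, 0.0]
ft_force: [-0.9, 0.5, -2.6]
grip_width: 0.331
grasp_force: 69.1
now [ 0.4456 -0.0969  0.0453] psi 163.7 tilt [ 0.0004 -0.0001] t 22.6 F [-0.9  0.5 -2.6] w 0.331 gf 69.1
[ 0.03  0.93 -0.13 -0.07]
[-0.03  0.93 -0.13 -0.07]
[-0.08  0.93 -0.13 -0.07]
[-0.13  0.92 -0.13 -0.07]
```

```bash
python3 -m inch '[[[0,0.09,-0.03],[0,0,-0.01]],[[0.01,0.19,-0.06],[0,0,-0.01]],[[0.01,0.28,-0.09],[0,0,-0.02]],[[0.01,0.37,-0.12],[0,0,-0.03]],[[0.02,0.46,-0.15],[0,0,-0.04]],[[0.02,0.56,-0.18],[0,0,-0.04]],[[0.02,0.65,-0.21],[0,0,-0.05]],[[0.02,0.74,-0.24],[0,0,-0.06]],[[0.03,0.84,-0.27],[0,0,-0.06]],[[0.03,0.93,-0.3],[0,0,-0.07]]]'
python3 -m inch '[[[0,0.09,-0.02],[0,0,-0.01]],[[-0.01,0.19,-0.04],[0,0,-0.01]],[[-0.01,0.28,-0.06],[0,0,-0.02]],[[-0.01,0.37,-0.08],[0,0,-0.03]],[[-0.02,0.46,-0.1],[0,0,-0.04]],[[-0.02,0.56,-0.12],[0,0,-0.04]],[[-0.02,0.65,-0.14],[0,0,-0.05]],[[-0.02,0.74,-0.16],[0,0,-0.06]],[[-0.03,0.84,-0.18],[0,0,-0.06]],[[-0.03,0.93,-0.2],[0,0,-0.07]]]'
python3 -m inch '[[[-0.01,0.09,0],[0,0,-0.01]],[[-0.02,0.19,0],[0,0,-0.01]],[[-0.02,0.28,0],[0,0,-0.02]],[[-0.03,0.37,0],[0,0,-0.03]],[[-0.04,0.46,0],[0,0,-0.04]],[[-0.05,0.56,0],[0,0,-0.04]],[[-0.06,0.65,0],[0,0,-0.05]],[[-0.06,0.74,0],[0,0,-0.06]],[[-0.07,0.84,0],[0,0,-0.06]],[[-0.08,0.93,0],[0,0,-0.07]]]'
python3 -m inch '[[[-0.01,0.09,0],[0,0,-0.01]],[[-0.03,0.18,0],[0,0,-0.01]],[[-0.04,0.28,0],[0,0,-0.02]],[[-0.05,0.37,0],[0,0,-0.03]],[[-0.07,0.46,0],[0,0,-0.04]],[[-0.08,0.55,0],[0,0,-0.04]],[[-0.09,0.64,0],[0,0,-0.05]],[[-0.1,0.74,0],[0,0,-0.06]],[[-0.12,0.83,0],[0,0,-0.06]],[[-0.13,0.92,0],[0,0,-0.07]]]'
python3 plan.py .521 .1915 .019 177
```

```text
clock: 23.6
position: [0.4642, -0.0242, 0.0683]
ee_rot: [0.115, 0.993, -0.0, -0.0]
ft_force: [-0.2, 0.7, -1.8]
grip_width: 0.33
grasp_force: 69.1
clock: 24.6
position: [0.4836, 0.0476, 0.0843]
ee_rot: [0.087, 0.996, 0.0, 0.0]
ft_force: [-0.4, 0.6, -2.1]
grip_width: 0.332
grasp_force: 69.1
clock: 25.6
position: [0.5028, 0.1198, 0.0841]
ee_rot: [0.06, 0.998, -0.0, 0.0]
ft_force: [-0.0, 0.2, -1.5]
grip_width: 0.329
grasp_force: 69.1
clock: 26.6
position: [0.522, 0.1915, 0.0841]
ee_rot: [0.032, 0.999, -0.0, 0.0]
ft_force: [0.8, -0.1, -1.7]
grip_width: 0.329
grasp_force: 69.1
now [0.522  0.1915 0.0841] psi 176.3 tilt [ 0.0001 -0.0001] t 26.6 F [ 0.8 -0.1 -1.7] w 0.329 gf 69.1
[ 0.01 -0.    0.81 -0.02]
```

```bash
python3 -m inch '[[[0,0,0.1],[0,0,-0.02]],[[0,0,0.2],[0,0,-0.02]],[[0,0,0.3],[0,0,-0.02]],[[0,0,0.4],[0,0,-0.02]],[[0,0,0.5],[0,0,-0.02]],[[0,0,0.6],[0,0,-0.02]],[[0,0,0.68],[0,0,-0.02]],[[0,0,0.74],[0,0,-0.02]],[[0,0,0.79],[0,0,-0.02]],[[0,0,0.8],[0,0,-0.02]]]'
python3 -m inch '[[[0,0,0],[0,0,0]],[[0,0,0],[0,0,0]],[[0,0,0],[0,0,0]],[[0,0,0],[0,0,0]],[[0,0,0],[0,0,0]],[[0,0,-0.1],[0,0,0]],[[0,0,-0.25],[0,0,0]],[[0,0,-0.5],[0,0,0]],[[0,0,-0.75],[0,0,0]],[[0,0,-1],[0,0,0]]]' 0.5
python3 plan.py .4615 -.198 .075 172.4
python3 -c "
from h import *; mould(manip.camera('top'))
"
```

```text
clock: 27.6
position: [0.5217, 0.1909, 0.0197]
ee_rot: [0.025, 1.0, -0.0, -0.0]
ft_force: [-1.0, 0.0, -1.1]
grip_width: 0.33
grasp_force: 69.1
clock: 28.6
position: [0.522, 0.1912, 0.102]
ee_rot: [0.025, 1.0, 0.0, 0.0]
ft_force: [-0.0, -0.0, 0.1]
grip_width: 0.497
grasp_force: 0.0
now [0.522  0.1912 0.102 ] psi 177.2 tilt [0.0009 0.0002] t 28.6 F [-0.  -0.   0.1] w 0.497 gf 0.0
[ 0.1  -0.98  0.07  0.02]
[ 0.09 -0.98  0.07  0.02]
[ 0.07 -0.98  0.07  0.02]
[ 0.05 -0.98  0.07  0.02]
[ 0.04 -0.98  0.07  0.02]
top xy 0.307 -0.0725 size [112. 177.] dir yaw deg 90.0
top xy 0.3955 0.0005 size [77. 39.] dir yaw deg 0.0
top xy 0.6253 -0.3508 size [148. 204.] dir yaw deg 93.2
top xy 0.687 -0.1625 size [26. 65.] dir yaw deg 90.0
```

```bash
python3 - <<'E'
from h import *
S=manip.camera("scene"); T=manip.camera("top")
cv2.imwrite("pics/s4.png",np.hstack([cv2.resize(S[150:350,90:350,::-1],None,fx=1.5,fy=1.5),cv2.resize(T[130:330,280:540,::-1],None,fx=1.5,fy=1.5)]))
E
```

```text
(no output)
```

View pics/s4.png

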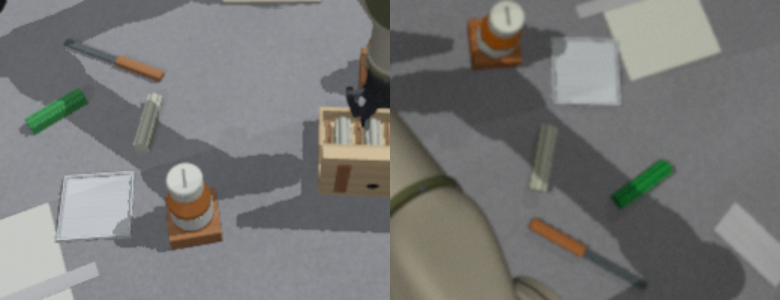

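The third moulding is in the arm's shadow (top crop 544,157), so the threshold missed it. Both placed ones sit in their bays.

```bash
python3 - <<'E'
from h import *
a=onz("top",(387.3,214.),.028);b=onz("top",(378.7,256.),.028); print(a,b,(a+b)/2,np.degrees(np.arctan2(*(a-b)[1::-1])), proj("top",[.4615,-.198,.03]))
E
python3 plan.py .4615 -.198 .10 172.4
```

```text
[ 0.50351615 -0.25556685  0.028     ] [ 0.38631354 -0.23717737  0.028     ] [ 0.44491485 -0.24637211  0.028     ] -8.917196952715134 [[365.93898451 227.10559953]]
now [0.5228 0.1914 0.1021] psi 177.2 tilt [0.0033 0.0005] t 28.75 F [0.6 0.8 0.2] w 0.502 gf 0.0
[ 0.1  -0.98  0.01  0.02]
[ 0.09 -0.98  0.01  0.02]
[ 0.07 -0.98  0.01  0.02]
[ 0.06 -0.98  0.01  0.02]
[ 0.04 -0.98  0.01  0.02]
```

```bash
python3 -m inch '[[[0.01,-0.1,0],[0,0,0]],[[0.02,-0.2,0],[0,0,0]],[[0.03,-0.29,0],[0,0,0]],[[0.04,-0.39,0],[0,0,0]],[[0.05,-0.49,0],[0,0,0]],[[0.06,-0.59,0],[0,0,0]],[[0.07,-0.69,0],[0,0,0]],[[0.08,-0.78,0],[0,0,0]],[[0.09,-0.88,0],[0,0,0]],[[0.1,-0.98,0],[0,0,0]]]' 0.7
python3 -m inch '[[[0.01,-0.1,0],[0,0,0]],[[0.02,-0.2,0],[0,0,0]],[[0.03,-0.29,0],[0,0,0]],[[0.04,-0.39,0],[0,0,0]],[[0.05,-0.49,0],[0,0,0]],[[0.06,-0.59,0],[0,0,0]],[[0.07,-0.69,0],[0,0,0]],[[0.08,-0.78,0],[0,0,0]],[[0.09,-0.88,0],[0,0,0]],[[0.1,-0.98,0],[0,0,0]]]'
python3 -m inch '[[[0.02,-0.1,0],[0,0,0.01]],[[0.04,-0.2,0],[0,0,0.02]],[[0.06,-0.29,0],[0,0,0.04]],[[0.08,-0.39,0],[0,0,0.05]],[[0.1,-0.49,0],[0,0,0.06]],[[0.12,-0.59,0],[0,0,0.08]],[[0.14,-0.69,0],[0,0,0.09]],[[0.16,-0.78,0],[0,0,0.11]],[[0.18,-0.88,0],[0,0,0.12]],[[0.2,-0.98,0],[0,0,0.14]]]'
python3 -m inch '[[[0.01,-0.1,0],[0,0,0]],[[0.02,-0.2,0],[0,0,0]],[[0.03,-0.29,0],[0,0,0]],[[0.04,-0.39,0],[0,0,0]],[[0.05,-0.49,0],[0,0,0]],[[0.06,-0.59,0],[0,0,0]],[[0.07,-0.69,0],[0,0,0]],[[0.08,-0.78,0],[0,0,0]],[[0.09,-0.88,0],[0,0,0]],[[0.1,-0.98,0],[0,0,0]]]'
python3 plan.py .445 -.246 .075 171
python3 - <<'E'
from h import *
S=manip.camera("scene"); T=manip.camera("top");mould(T)
cv2.imwrite("pics/s5.png",np.hstack([cv2.resize(S[190:290,130:230,::-1],None,fx=4,fy=4),cv2.resize(T[190:290,330:430,::-1],None,fx=4,fy=4)]))
E
```

```text
clock: 29.75
position: [0.5098, 0.1125, 0.1001]
ee_rot: [0.025, 1.0, -0.0, 0.0]
ft_force: [-0.6, -0.0, -0.5]
grip_width: 0.698
grasp_force: 0.0
clock: 30.75
position: [0.498, 0.0345, 0.1001]
ee_rot: [0.025, 1.0, -0.0, 0.0]
ft_force: [0.5, -0.6, -0.0]
grip_width: 0.7
grasp_force: 0.0
clock: 31.75
position: [0.4781, -0.043, 0.1001]
ee_rot: [0.08, 0.997, -0.0, 0.0]
ft_force: [0.3, 0.8, 0.3]
grip_width: 0.703
grasp_force: 0.0
clock: 32.75
position: [0.4577, -0.1191, 0.1001]
ee_rot: [0.08, 0.997, -0.0, 0.0]
ft_force: [0.9, 0.7, 0.6]
grip_width: 0.701
grasp_force: 0.0
now [ 0.4577 -0.1191  0.1001] psi 170.9 tilt [ 0.0001 -0.0001] t 32.75 F [0.9 0.7 0.6] w 0.701 gf 0.0
[-0.05 -0.8   0.16 -0.  ]
[-0.05 -0.8   0.16 -0.  ]
top xy 0.568 -0.276 size [118.  15.] dir yaw deg 1.9
top xy 0.4404 -0.2093 size [107. 380.] dir yaw deg 179.0
top xy 0.5584 -0.1457 size [ 16. 153.] dir yaw deg 178.4
top xy 0.5956 -0.3681 size [209. 177.] dir yaw deg 4.4
top xy 0.687 -0.1625 size [26. 65.] dir yaw deg 90.0
```

View pics/s5.png

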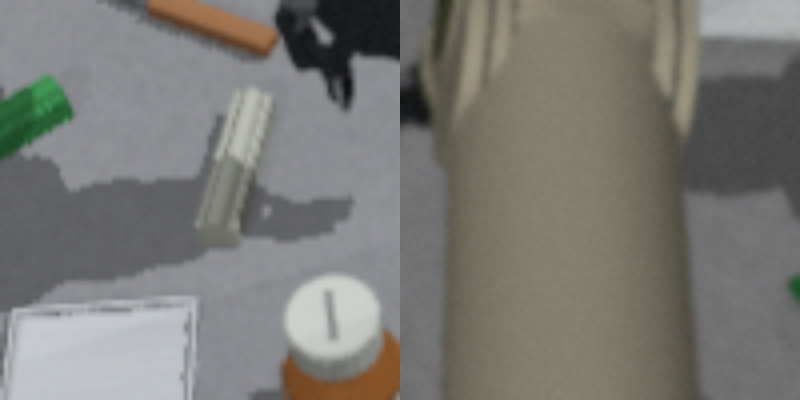

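The scene crop shows the moulding clear, with bead ends at about (257,92) and (217,226) in the crop. I check its place.

```bash
python3 - <<'E'
from h import *
g=lambda u,v:onz("scene",(130+u/4,190+v/4),.032)
a=g(257,90);b=g(217,228); print(a,b,(a+b)/2,np.linalg.norm(a-b),np.degrees(np.arctan2(*(a-b)[1::-1])))
E
```

```text
[ 0.39118629 -0.22889153  0.032     ] [ 0.51188782 -0.24537115  0.032     ] [ 0.45153705 -0.23713134  0.032     ] 0.12182133324906658 172.2253672802654
```

```bash
python3 -m inch '[[[-0.01,-0.08,0.02],[0,0,0]],[[-0.01,-0.16,0.03],[0,0,0]],[[-0.02,-0.24,0.05],[0,0,0]],[[-0.02,-0.32,0.06],[0,0,0]],[[-0.03,-0.4,0.08],[0,0,0]],[[-0.03,-0.48,0.1],[0,0,0]],[[-0.04,-0.56,0.11],[0,0,0]],[[-0.04,-0.64,0.13],[0,0,0]],[[-0.05,-0.72,0.14],[0,0,0]],[[-0.05,-0.8,0.16],[0,0,0]]]'
python3 -m inch '[[[-0.01,-0.08,0.02],[0,0,0]],[[-0.01,-0.16,0.03],[0,0,0]],[[-0.02,-0.24,0.05],[0,0,0]],[[-0.02,-0.32,0.06],[0,0,0]],[[-0.03,-0.4,0.08],[0,0,0]],[[-0.03,-0.48,0.1],[0,0,0]],[[-0.04,-0.56,0.11],[0,0,0]],[[-0.04,-0.64,0.13],[0,0,0]],[[-0.05,-0.72,0.14],[0,0,0]],[[-0.05,-0.8,0.16],[0,0,0]]]'
python3 plan.py .445 -.246 .008 171
```

```text
clock: 33.85
position: [0.4517, -0.1829, 0.0873]
ee_rot: [0.08, 0.997, -0.0, 0.0]
ft_force: [-0.4, 0.1, -0.8]
grip_width: 0.702
grasp_force: 0.0
clock: 34.85
position: [0.4456, -0.2467, 0.0745]
ee_rot: [0.08, 0.997, -0.0, 0.0]
ft_force: [-0.3, -0.5, -0.1]
grip_width: 0.703
grasp_force: 0.0
now [ 0.4456 -0.2467  0.0745] psi 170.9 tilt [ 0.0003 -0.0002] t 34.85 F [-0.3 -0.5 -0.1] w 0.703 gf 0.0
[ 0.01  0.01  0.83 -0.  ]
```

```bash
python3 -m inch '[[[-0.03,0.06,0.1],[0,0,0]],[[-0.03,0.06,0.2],[0,0,0]],[[-0.03,0.06,0.3],[0,0,0]],[[-0.03,0.06,0.4],[0,0,0]],[[-0.03,0.06,0.5],[0,0,0]],[[-0.03,0.06,0.6],[0,0,0]],[[-0.03,0.06,0.7],[0,0,0]],[[-0.03,0.06,0.78],[0,0,0]],[[-0.03,0.06,0.83],[0,0,0]],[[-0.03,0.06,0.83],[0,0,0]]]' 0.8
python3 -m inch '[[[0,0,0],[0,0,0]],[[0,0,0],[0,0,0]],[[0,0,0],[0,0,0]],[[0,0,0],[0,0,0]],[[0,0,0],[0,0,0]],[[0,0,0],[0,0,0]],[[0,0,0],[0,0,0]],[[0,0,-0.15],[0,0,0]],[[0,0,-0.3],[0,0,0]],[[0,0,-0.45],[0,0,0]]]' 0 70
python3 plan.py .524 .2495 .086 177
```

```text
clock: 35.85
position: [0.4483, -0.2417, 0.0076]
ee_rot: [0.08, 0.997, 0.0, -0.0]
ft_force: [-0.5, -0.5, 0.2]
grip_width: 0.8
grasp_force: 0.0
clock: 36.85
position: [0.4488, -0.2418, 0.0455]
ee_rot: [0.08, 0.997, -0.0, 0.0]
ft_force: [0.2, -0.9, -1.0]
grip_width: 0.329
grasp_force: 69.0
now [ 0.4488 -0.2418  0.0455] psi 170.9 tilt [ 0.0006 -0.0004] t 36.85 F [ 0.2 -0.9 -1. ] w 0.329 gf 69.0
[ 0.01  0.89 -0.07 -0.02]
[-0.01  0.89 -0.07 -0.02]
[-0.02  0.89 -0.07 -0.02]
[-0.03  0.89 -0.07 -0.02]
[-0.05  0.89 -0.07 -0.02]
[-0.06  0.89 -0.07 -0.02]
[-0.07  0.88 -0.07 -0.02]
```

```bash
python3 -m inch '[[[0,0.09,-0.03],[0,0,-0.01]],[[0,0.18,-0.06],[0,0,-0.03]],[[0,0.27,-0.09],[0,0,-0.04]],[[0,0.36,-0.12],[0,0,-0.06]],[[0,0.45,-0.15],[0,0,-0.07]],[[0.01,0.53,-0.18],[0,0,-0.08]],[[0.01,0.62,-0.21],[0,0,-0.1]],[[0.01,0.71,-0.24],[0,0,-0.11]],[[0.01,0.8,-0.27],[0,0,-0.13]],[[0.01,0.89,-0.3],[0,0,-0.14]]]'
python3 -m inch '[[[-0.01,0.09,-0.02],[0,0,0]],[[-0.02,0.18,-0.04],[0,0,0]],[[-0.03,0.27,-0.06],[0,0,0]],[[-0.04,0.36,-0.08],[0,0,0]],[[-0.05,0.45,-0.1],[0,0,0]],[[-0.05,0.53,-0.12],[0,0,0]],[[-0.06,0.62,-0.14],[0,0,0]],[[-0.07,0.71,-0.16],[0,0,0]],[[-0.08,0.8,-0.18],[0,0,0]],[[-0.09,0.89,-0.2],[0,0,0]]]'
python3 -m inch '[[[-0.01,0.09,0],[0,0,0]],[[-0.02,0.18,0],[0,0,0]],[[-0.03,0.27,0],[0,0,0]],[[-0.04,0.36,0],[0,0,0]],[[-0.05,0.45,0],[0,0,0]],[[-0.05,0.53,0],[0,0,0]],[[-0.06,0.62,0],[0,0,0]],[[-0.07,0.71,0],[0,0,0]],[[-0.08,0.8,0],[0,0,0]],[[-0.09,0.89,0],[0,0,0]]]'
python3 -m inch '[[[-0.01,0.09,0],[0,0,0]],[[-0.02,0.18,0],[0,0,0]],[[-0.03,0.27,0],[0,0,0]],[[-0.04,0.36,0],[0,0,0]],[[-0.05,0.45,0],[0,0,0]],[[-0.05,0.53,0],[0,0,0]],[[-0.06,0.62,0],[0,0,0]],[[-0.07,0.71,0],[0,0,0]],[[-0.08,0.8,0],[0,0,0]],[[-0.09,0.89,0],[0,0,0]]]'
python3 -m inch '[[[-0.01,0.09,0],[0,0,0]],[[-0.02,0.18,0],[0,0,0]],[[-0.03,0.27,0],[0,0,0]],[[-0.04,0.36,0],[0,0,0]],[[-0.05,0.45,0],[0,0,0]],[[-0.05,0.53,0],[0,0,0]],[[-0.06,0.62,0],[0,0,0]],[[-0.07,0.71,0],[0,0,0]],[[-0.08,0.8,0],[0,0,0]],[[-0.09,0.89,0],[0,0,0]]]'
python3 -m inch '[[[-0.01,0.09,0],[0,0,0]],[[-0.02,0.18,0],[0,0,0]],[[-0.03,0.27,0],[0,0,0]],[[-0.04,0.36,0],[0,0,0]],[[-0.05,0.45,0],[0,0,0]],[[-0.05,0.53,0],[0,0,0]],[[-0.06,0.62,0],[0,0,0]],[[-0.07,0.71,0],[0,0,0]],[[-0.08,0.8,0],[0,0,0]],[[-0.09,0.89,0],[0,0,0]]]'
python3 plan.py .524 .2495 .086 177
python3 - <<'E'
from h import *
S=manip.camera("scene"); T=manip.camera("top")
cv2.imwrite("pics/s6.png",np.hstack([cv2.resize(S[180:300,270:430,::-1],None,fx=2.5,fy=2.5),cv2.resize(T[110:230,150:310,::-1],None,fx=2.5,fy=2.5)]))
E
```

```text
clock: 37.85
position: [0.4592, -0.1708, 0.0683]
ee_rot: [0.024, 1.0, -0.0, 0.0]
ft_force: [-0.1, -0.2, -1.8]
grip_width: 0.329
grasp_force: 68.9
clock: 38.85
position: [0.4699, -0.1, 0.0843]
ee_rot: [0.025, 1.0, -0.0, 0.0]
ft_force: [0.2, 0.0, -1.8]
grip_width: 0.328
grasp_force: 68.9
clock: 39.85
position: [0.4806, -0.0292, 0.0841]
ee_rot: [0.025, 1.0, -0.0, 0.0]
ft_force: [-0.1, 0.3, -1.7]
grip_width: 0.331
grasp_force: 68.9
clock: 40.85
position: [0.4913, 0.0415, 0.0841]
ee_rot: [0.025, 1.0, -0.0, 0.0]
ft_force: [-0.6, 0.3, -1.6]
grip_width: 0.334
grasp_force: 68.9
clock: 41.85
position: [0.5021, 0.1122, 0.0841]
ee_rot: [0.025, 1.0, -0.0, 0.0]
ft_force: [0.1, 0.2, -2.1]
grip_width: 0.33
grasp_force: 68.9
clock: 42.85
position: [0.5128, 0.183, 0.0841]
ee_rot: [0.025, 1.0, -0.0, 0.0]
ft_force: [-1.1, 0.5, -1.3]
grip_width: 0.331
grasp_force: 68.9
now [0.5128 0.183  0.0841] psi 177.2 tilt [ 0.0001 -0.0001] t 42.85 F [-1.1  0.5 -1.3] w 0.331 gf 68.9
[-0.1   0.84 -0.02  0.  ]
```

View pics/s6.png

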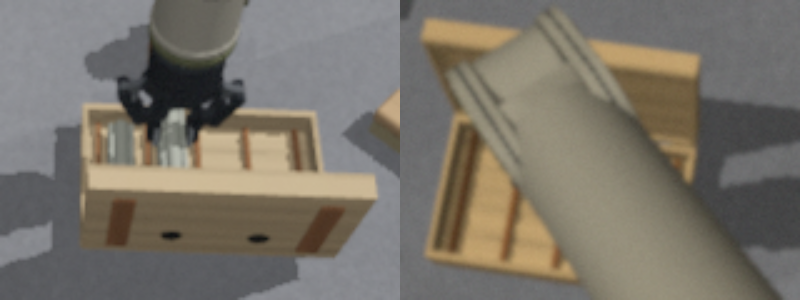

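The held piece is over the box at bay 1's height and bay 0 is undisturbed. I move on to bay 2 and place.

```bash
python3 -m inch '[[[-0.01,0.08,0],[0,0,0]],[[-0.02,0.17,0],[0,0,0]],[[-0.03,0.25,0],[0,0,0]],[[-0.04,0.34,0],[0,0,0]],[[-0.05,0.42,0],[0,0,0]],[[-0.06,0.5,0],[0,0,0]],[[-0.07,0.59,0],[0,0,0]],[[-0.08,0.67,0],[0,0,0]],[[-0.09,0.76,0],[0,0,0]],[[-0.1,0.84,0],[0,0,0]]]'
python3 -m inch '[[[0,0,0.1],[0,0,0]],[[0,0,0.2],[0,0,0]],[[0,0,0.3],[0,0,0]],[[0,0,0.4],[0,0,0]],[[0,0,0.5],[0,0,0]],[[0,0,0.6],[0,0,0]],[[0,0,0.68],[0,0,0]],[[0,0,0.74],[0,0,0]],[[0,0,0.79],[0,0,0]],[[0,0,0.8],[0,0,0]]]'
python3 -m inch '[[[0,0,0],[0,0,0]],[[0,0,0],[0,0,0]],[[0,0,0],[0,0,0]],[[0,0,0],[0,0,0]],[[0,0,0],[0,0,0]],[[0,0,-0.1],[0,0,0]],[[0,0,-0.25],[0,0,0]],[[0,0,-0.5],[0,0,0]],[[0,0,-0.75],[0,0,0]],[[0,0,-1],[0,0,0]]]' 0.5
python3 -m inch '[[[0,-0.1,-0.1],[0,0,0]],[[0,-0.2,-0.2],[0,0,0]],[[0,-0.3,-0.3],[0,0,0]],[[0,-0.4,-0.4],[0,0,0]],[[0,-0.5,-0.5],[0,0,0]],[[0,-0.6,-0.6],[0,0,0]],[[0,-0.7,-0.7],[0,0,0]],[[0,-0.8,-0.8],[0,0,0]],[[0,-0.9,-0.9],[0,0,0]],[[0,-1,-1],[0,0,0]]]' 0
python3 -m inch '[[[0,-0.1,-0.1],[0,0,0]],[[0,-0.2,-0.2],[0,0,0]],[[0,-0.3,-0.3],[0,0,0]],[[0,-0.4,-0.4],[0,0,0]],[[0,-0.5,-0.5],[0,0,0]],[[0,-0.6,-0.6],[0,0,0]],[[0,-0.7,-0.7],[0,0,0]],[[0,-0.8,-0.8],[0,0,0]],[[0,-0.9,-0.9],[0,0,0]],[[0,-1,-1],[0,0,0]]]'
python3 - <<'E'
from h import *
S=manip.camera("scene"); T=manip.camera("top")
cv2.imwrite("pics/s7.png",np.hstack([cv2.resize(S[180:300,270:430,::-1],None,fx=2.5,fy=2.5),cv2.resize(T[110:230,150:310,::-1],None,fx=2.5,fy=2.5)]))
E
```

```text
clock: 43.95
position: [0.5241, 0.2498, 0.0841]
ee_rot: [0.025, 1.0, 0.0, 0.0]
ft_force: [-1.2, 0.7, -1.6]
grip_width: 0.329
grasp_force: 69.0
clock: 44.95
position: [0.5239, 0.249, 0.0197]
ee_rot: [0.025, 1.0, -0.0, -0.0]
ft_force: [-0.7, 0.1, -1.9]
grip_width: 0.333
grasp_force: 69.0
clock: 45.95
position: [0.5241, 0.2494, 0.1021]
ee_rot: [0.025, 1.0, 0.0, 0.0]
ft_force: [-0.3, -0.1, -0.2]
grip_width: 0.499
grasp_force: 0.0
clock: 46.95
position: [0.52, 0.1686, 0.1808]
ee_rot: [0.025, 1.0, -0.0, 0.0]
ft_force: [0.2, -0.2, -0.8]
grip_width: 0.002
grasp_force: 0.0
clock: 47.95
position: [0.516, 0.0887, 0.2608]
ee_rot: [0.025, 1.0, -0.0, 0.0]
ft_force: [0.5, -0.0, -0.2]
grip_width: 0.001
grasp_force: 0.0
```

View pics/s7.png

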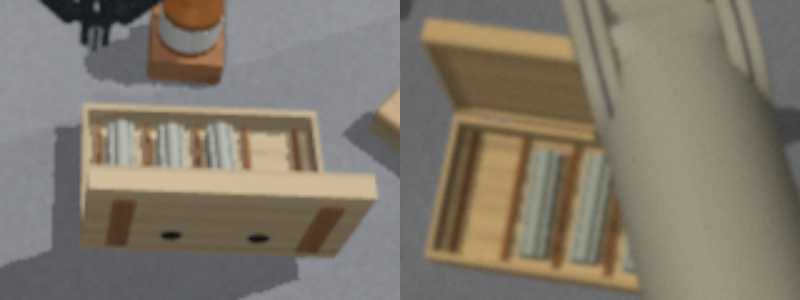

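```bash
python3 - <<'E'
from h import *
s=lambda u,v:(270+u/2.5,180+v/2.5); t=lambda u,v:(150+(u-400)/2.5,110+v/2.5)
print("outer +y",tri(s(374,201),t(425,21)),"inner +y",tri(s(376,179),t(425,44)))
E
python3 plan.py .72 .2 .29 90;python3 plan.py .72 .2 .29 177
```

```text
outer +y [0.65742547 0.35331363 0.19438831] inner +y [0.63411827 0.35468012 0.19458186]
now [0.5167 0.088  0.2612] psi 177.1 tilt [ 0.0016 -0.0005] t 48.05 F [ 0.2  0.2 -0.3] w 0.002 gf 0.0
[-0.82  0.51 -0.12  0.64]
[-0.47  0.84 -0.12  0.64]
[-0.    0.97 -0.12  0.64]
now [0.5167 0.088  0.2612] psi 177.1 tilt [ 0.0016 -0.0005] t 48.05 F [ 0.2  0.2 -0.3] w 0.002 gf 0.0
[-0.82  0.51 -0.12  0.  ]
[-0.82  0.51 -0.12  0.  ]
[-0.82  0.51 -0.12  0.  ]
```

```bash
python3 plan.py .709 .211 .265 177
```

```text
now [0.5167 0.088  0.2612] psi 177.1 tilt [ 0.0016 -0.0005] t 48.05 F [ 0.2  0.2 -0.3] w 0.002 gf 0.0
[-0.77  0.55 -0.02  0.  ]
[-0.77  0.55 -0.02  0.  ]
[-0.77  0.55 -0.02  0.  ]
```

```bash
python3 -m inch '[[[-0.07,0.06,-0.01],[0,0,0]],[[-0.15,0.11,-0.02],[0,0,0]],[[-0.23,0.17,-0.03],[0,0,0]],[[-0.31,0.22,-0.04],[0,0,0]],[[-0.39,0.28,-0.05],[0,0,0]],[[-0.46,0.34,-0.06],[0,0,0]],[[-0.54,0.39,-0.06],[0,0,0]],[[-0.62,0.45,-0.06],[0,0,0]],[[-0.69,0.5,-0.06],[0,0,0]],[[-0.77,0.56,-0.06],[0,0,0]]]' 0
python3 -m inch '[[[-0.07,0.06,0],[0,0,0]],[[-0.15,0.11,0],[0,0,0]],[[-0.23,0.17,0],[0,0,0]],[[-0.31,0.22,0],[0,0,0]],[[-0.39,0.28,0],[0,0,0]],[[-0.46,0.34,0],[0,0,0]],[[-0.54,0.39,0],[0,0,0]],[[-0.62,0.45,0],[0,0,0]],[[-0.69,0.5,0],[0,0,0]],[[-0.77,0.56,0],[0,0,0]]]'
python3 plan.py .709 .211 .265 177
python3 plan.py .709 .211 .179 177
```

```text
clock: 49.05
position: [0.5803, 0.1313, 0.2649]
ee_rot: [0.025, 1.0, -0.0, 0.0]
ft_force: [-0.5, -0.1, 0.2]
grip_width: 0.002
grasp_force: 0.0
clock: 50.05
position: [0.644, 0.173, 0.2649]
ee_rot: [0.025, 1.0, -0.0, -0.0]
ft_force: [-0.4, -0.6, -0.4]
grip_width: 0.001
grasp_force: 0.0
now [0.644  0.173  0.2649] psi 177.2 tilt [-0.     -0.0002] t 50.05 F [-0.4 -0.6 -0.4] w 0.001 gf 0.0
[-0.79  0.51 -0.    0.  ]
now [0.644  0.173  0.2649] psi 177.2 tilt [-0.     -0.0002] t 50.05 F [-0.4 -0.6 -0.4] w 0.001 gf 0.0
[-0.39  0.26  0.54  0.  ]
[-0.39  0.26  0.54  0.  ]
```

```bash
python3 -m inch '[[[-0.08,0.05,0],[0,0,0]],[[-0.16,0.1,0],[0,0,0]],[[-0.24,0.15,0],[0,0,0]],[[-0.32,0.2,0],[0,0,0]],[[-0.4,0.26,0],[0,0,0]],[[-0.47,0.31,0],[0,0,0]],[[-0.55,0.36,0],[0,0,0]],[[-0.63,0.41,0],[0,0,0]],[[-0.71,0.46,0],[0,0,0]],[[-0.79,0.51,0],[0,0,0]]]'
python3 -m inch '[[[0,0,0.1],[0,0,0]],[[0,0,0.2],[0,0,0]],[[0,0,0.3],[0,0,0]],[[0,0,0.4],[0,0,0]],[[0,0,0.5],[0,0,0]],[[0,0,0.6],[0,0,0]],[[0,0,0.7],[0,0,0]],[[0,0,0.8],[0,0,0]],[[0,0,0.9],[0,0,0]],[[0,0,1],[0,0,0]]]'
python3 -m inch '[[[0.07,0,0],[0,0,0]],[[0.14,0,0],[0,0,0]],[[0.21,0,0],[0,0,0]],[[0.28,0,0],[0,0,0]],[[0.35,0,0],[0,0,0]],[[0.42,0,0],[0,0,0]],[[0.49,0,0],[0,0,0]],[[0.56,0,0],[0,0,0]],[[0.63,0,0],[0,0,0]],[[0.7,0,0],[0,0,0]]]'
python3 -m inch '[[[0.03,0,0],[0,0,0]],[[0.06,0,0],[0,0,0]],[[0.1,0,0],[0,0,0]],[[0.13,0,0],[0,0,0]],[[0.16,0,0],[0,0,0]],[[0.19,0,0],[0,0,0]],[[0.22,0,0],[0,0,0]],[[0.25,0,0],[0,0,0]],[[0.28,0,0],[0,0,0]],[[0.3,0,0],[0,0,0]]]'
python3 - <<'E'
from h import *
S=manip.camera("scene"); T=manip.camera("top")
cv2.imwrite("pics/s8.png",np.hstack([cv2.resize(S[150:300,250:450,::-1],None,fx=2,fy=2),cv2.resize(T[80:230,130:330,::-1],None,fx=2,fy=2)]))
E
```

```text
clock: 51.05
position: [0.7092, 0.2106, 0.2649]
ee_rot: [0.025, 1.0, -0.0, -0.0]
ft_force: [-0.4, 0.1, -0.1]
grip_width: 0.004
grasp_force: 0.0
clock: 52.05
position: [0.7087, 0.2103, 0.1842]
ee_rot: [0.025, 1.0, -0.0, 0.0]
ft_force: [0.4, 0.4, 0.2]
grip_width: 0.005
grasp_force: 0.0
clock: 53.05
position: [0.6537, 0.213, 0.186]
ee_rot: [0.025, 1.0, 0.0, 0.002]
ft_force: [5.2, 0.5, 4.1]
grip_width: -0.004
grasp_force: 2.5
clock: 54.05
position: [0.6286, 0.2144, 0.185]
ee_rot: [0.025, 1.0, -0.0, 0.0]
ft_force: [4.5, 0.0, 3.5]
grip_width: 0.0
grasp_force: 2.4
```

View pics/s8.png

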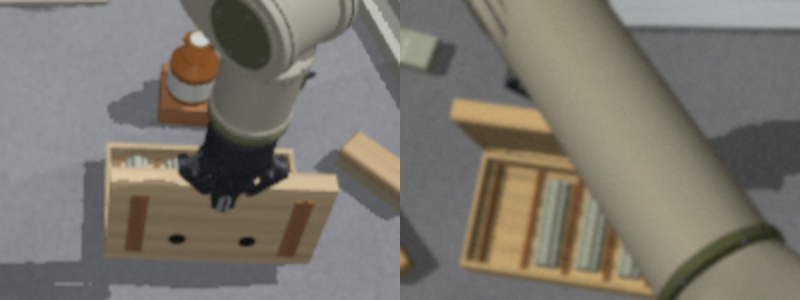

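```bash
python3 -m inch '[[[0.1,0,0],[0,0,0]],[[0.2,0,0],[0,0,0]],[[0.31,0,0],[0,0,0]],[[0.42,0,0.01],[0,0,0]],[[0.52,0,0.02],[0,0,0]],[[0.62,0,0.05],[0,0,0]],[[0.72,0,0.08],[0,0,0]],[[0.82,0,0.12],[0,0,0]],[[0.91,0,0.16],[0,0,0]],[[1,0,0.2],[0,0,0]]]'
python3 -m inch '[[[0.1,0,0.06],[0,0,0]],[[0.19,0,0.12],[0,0,0]],[[0.28,0,0.18],[0,0,0]],[[0.37,0,0.25],[0,0,0]],[[0.45,0,0.32],[0,0,0]],[[0.52,0,0.4],[0,0,0]],[[0.59,0,0.48],[0,0,0]],[[0.65,0,0.57],[0,0,0]],[[0.71,0,0.66],[0,0,0]],[[0.76,0,0.75],[0,0,0]]]'
python3 -m inch '[[[0.03,0,0.05],[0,0,0]],[[0.05,0,0.1],[0,0,0]],[[0.08,0,0.15],[0,0,0]],[[0.1,0,0.2],[0,0,0]],[[0.12,0,0.25],[0,0,0]],[[0.13,0,0.3],[0,0,0]],[[0.14,0,0.35],[0,0,0]],[[0.15,0,0.38],[0,0,0]],[[0.16,0,0.41],[0,0,0]],[[0.17,0,0.43],[0,0,0]]]'
```

```text
clock: 55.15
position: [0.5481, 0.2185, 0.1687]
ee_rot: [0.025, 1.0, 0.0, -0.0]
ft_force: [2.9, 1.0, 1.7]
grip_width: -0.001
grasp_force: 1.3
clock: 56.15
position: [0.4876, 0.2213, 0.1082]
ee_rot: [0.025, 1.0, -0.0, -0.0]
ft_force: [0.6, 1.1, 1.8]
grip_width: -0.003
grasp_force: 0.8
clock: 57.15
position: [0.4747, 0.2219, 0.0743]
ee_rot: [0.025, 1.0, -0.0, 0.0]
ft_force: [0.6, 0.3, 0.8]
grip_width: -0.001
grasp_force: 0.5
```

```bash
python3 -m inch '[[[0,0,0.01],[0,0,0]],[[0,0,0.02],[0,0,0]],[[0,0,0.03],[0,0,0]],[[0,0,0.04],[0,0,0]],[[0,0,0.05],[0,0,0]],[[0,0,0.06],[0,0,0]],[[0,0,0.06],[0,0,0]],[[0,0,0.06],[0,0,0]],[[0,0,0.06],[0,0,0]],[[0,0,0.06],[0,0,0]]]'
python3 - <<'E'
from h import *
S=manip.camera("scene"); T=manip.camera("top")
cv2.imwrite("pics/s9.png",np.hstack([cv2.resize(S[180:300,270:430,::-1],None,fx=2.5,fy=2.5),cv2.resize(T[110:230,150:310,::-1],None,fx=2.5,fy=2.5)]))
E
```

```text
clock: 58.15
position: [0.4746, 0.2219, 0.0697]
ee_rot: [0.025, 1.0, -0.0, 0.0]
ft_force: [0.0, 0.6, 0.3]
grip_width: -0.003
grasp_force: 0.0
```

View pics/s9.png

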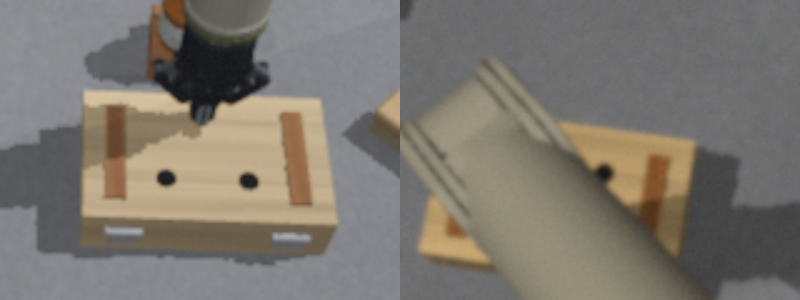

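The lid has come over and looks shut or nearly so. I press until it bears.

```bash
python3 -m inch '[[[0,0,0.01],[0,0,0]],[[0,0,0.02],[0,0,0]],[[0,0,0.02],[0,0,0]],[[0,0,0.03],[0,0,0]],[[0,0,0.03],[0,0,0]],[[0,0,0.04],[0,0,0]],[[0,0,0.04],[0,0,0]],[[0,0,0.04],[0,0,0]],[[0,0,0.04],[0,0,0]],[[0,0,0.04],[0,0,0]]]'
```

```text
clock: 59.25
position: [0.4747, 0.2221, 0.0689]
ee_rot: [0.025, 1.0, -0.001, 0.0]
ft_force: [-12.7, -6.8, 35.3]
grip_width: -0.001
grasp_force: 17.0
```

The lid bears hard (35 N at outer-face height 0.069), so the halves meet. I withdraw and go above the cap.

```bash
python3 -m inch '[[[0,0,-0.05],[0,0,0]],[[0,0,-0.1],[0,0,0]],[[0,0,-0.2],[0,0,0]],[[0,0,-0.3],[0,0,0]],[[0,0,-0.4],[0,0,0]],[[0,0,-0.5],[0,0,0]],[[0,0,-0.6],[0,0,0]],[[0,0,-0.7],[0,0,0]],[[0,0,-0.8],[0,0,0]],[[0,0,-0.9],[0,0,0]]]'
python3 plan.py .658 -.137 .215 90
python3 - <<'E'
from h import *
T=manip.camera("top");S=manip.camera("scene")
cv2.imwrite("pics/s10.png",np.hstack([cv2.resize(S[250:325,180:255,::-1],None,fx=5,fy=5,interpolation=2),cv2.resize(T[110:185,315:390,::-1],None,fx=5,fy=5,interpolation=2)]))
E
```

```text
clock: 60.25
position: [0.4746, 0.2219, 0.1392]
ee_rot: [0.025, 1.0, -0.0, 0.0]
ft_force: [0.3, 0.1, -0.6]
grip_width: -0.0
grasp_force: 0.0
now [0.4746 0.2219 0.1392] psi 177.2 tilt [ 0.0001 -0.0001] t 60.25 F [ 0.3  0.1 -0.6] w -0.0 gf 0.0
[-0.5  -0.87 -0.19  0.39]
[-0.74 -0.68 -0.19  0.39]
[-0.91 -0.43 -0.19  0.39]
[-1.   -0.14 -0.19  0.39]
[-0.99  0.17 -0.19  0.39]
```

View pics/s10.png

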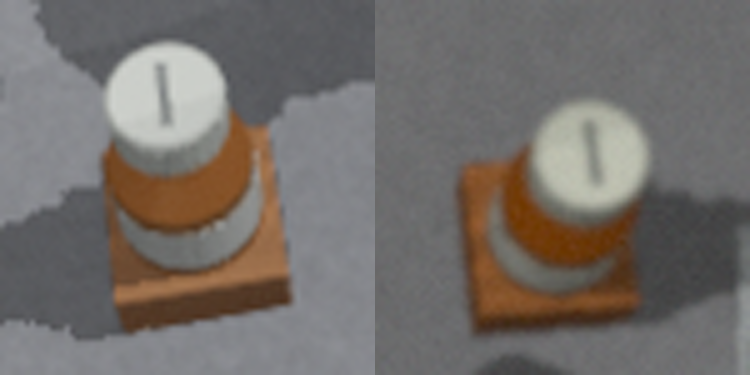

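```bash
python3 - <<'E'
from h import *
print(tri((213.2,268.8),(358.2,141.2)), onz("scene",(213.2,268.8),.167), onz("top",(358.2,141.2),.167))
E
python3 -m inch '[[[-0.05,-0.09,-0.02],[0,0,0.04]],[[-0.1,-0.17,-0.06],[0,0,0.08]],[[-0.15,-0.26,-0.12],[0,0,0.12]],[[-0.2,-0.35,-0.18],[0,0,0.16]],[[-0.25,-0.43,-0.24],[0,0,0.19]],[[-0.3,-0.52,-0.3],[0,0,0.23]],[[-0.35,-0.61,-0.35],[0,0,0.27]],[[-0.4,-0.7,-0.4],[0,0,0.31]],[[-0.45,-0.78,-0.45],[0,0,0.35]],[[-0.5,-0.87,-0.5],[0,0,0.39]]]' 1
python3 -m inch '[[[-0.07,-0.07,-0.04],[0,0,0.04]],[[-0.15,-0.14,-0.08],[0,0,0.08]],[[-0.22,-0.2,-0.12],[0,0,0.12]],[[-0.3,-0.27,-0.16],[0,0,0.16]],[[-0.37,-0.34,-0.2],[0,0,0.19]],[[-0.44,-0.41,-0.24],[0,0,0.23]],[[-0.52,-0.48,-0.28],[0,0,0.27]],[[-0.59,-0.54,-0.32],[0,0,0.31]],[[-0.67,-0.61,-0.36],[0,0,0.35]],[[-0.74,-0.68,-0.4],[0,0,0.39]]]'
python3 -m inch '[[[-0.09,-0.04,0],[0,0,0.04]],[[-0.18,-0.09,0],[0,0,0.08]],[[-0.27,-0.13,0],[0,0,0.12]],[[-0.36,-0.17,0],[0,0,0.16]],[[-0.45,-0.21,0],[0,0,0.19]],[[-0.55,-0.26,0],[0,0,0.23]],[[-0.64,-0.3,0],[0,0,0.27]],[[-0.73,-0.34,0],[0,0,0.31]],[[-0.82,-0.39,0],[0,0,0.35]],[[-0.91,-0.43,0],[0,0,0.39]]]'
python3 -m inch '[[[-0.1,-0.01,0],[0,0,0.04]],[[-0.2,-0.03,0],[0,0,0.08]],[[-0.3,-0.04,0],[0,0,0.12]],[[-0.4,-0.06,0],[0,0,0.16]],[[-0.5,-0.07,0],[0,0,0.19]],[[-0.6,-0.08,0],[0,0,0.23]],[[-0.7,-0.1,0],[0,0,0.27]],[[-0.8,-0.11,0],[0,0,0.31]],[[-0.9,-0.13,0],[0,0,0.35]],[[-1,-0.14,0],[0,0,0.39]]]'
python3 plan.py .658 -.137 .205 90
```

```text
[ 0.65452706 -0.14038547  0.16194592] [ 0.65753621 -0.13728651  0.167     ] [ 0.65268969 -0.14187217  0.167     ]
clock: 61.35
position: [0.5114, 0.1499, 0.1788]
ee_rot: [0.178, 0.984, -0.0, 0.0]
ft_force: [0.3, -0.5, -0.1]
grip_width: 0.996
grasp_force: 0.0
clock: 62.35
position: [0.548, 0.0782, 0.2107]
ee_rot: [0.326, 0.945, -0.0, 0.0]
ft_force: [0.0, -0.6, -0.1]
grip_width: 1.003
grasp_force: 0.0
clock: 63.35
position: [0.5841, 0.0063, 0.2105]
ee_rot: [0.467, 0.884, -0.0, 0.0]
ft_force: [0.5, -0.4, 0.4]
grip_width: 0.994
grasp_force: 0.0
clock: 64.35
position: [0.6202, -0.066, 0.2105]
ee_rot: [0.596, 0.803, -0.0, 0.0]
ft_force: [0.1, -0.7, -0.1]
grip_width: 0.999
grasp_force: 0.0
now [ 0.6202 -0.066   0.2105] psi 106.8 tilt [-0.     -0.0001] t 64.35 F [ 0.1 -0.7 -0.1] w 0.999 gf 0.0
[-0.99  0.2   0.07  0.37]
```

```bash
python3 -m inch '[[[-0.1,0.02,0],[0,0,0.04]],[[-0.2,0.03,0],[0,0,0.08]],[[-0.3,0.05,0],[0,0,0.12]],[[-0.4,0.07,0],[0,0,0.16]],[[-0.5,0.09,0],[0,0,0.19]],[[-0.6,0.1,0],[0,0,0.23]],[[-0.7,0.12,0],[0,0,0.27]],[[-0.8,0.14,0],[0,0,0.31]],[[-0.9,0.15,0],[0,0,0.35]],[[-1,0.17,0],[0,0,0.37]]]'
python3 plan.py .656 -.139 .131 90
python3 - <<'E'
from h import *
T=manip.camera("top");S=manip.camera("scene")
cv2.imwrite("pics/s11.png",np.hstack([cv2.resize(S[200:330,150:280,::-1],None,fx=3,fy=3,interpolation=2),cv2.resize(T[80:210,290:420,::-1],None,fx=3,fy=3,interpolation=2)]))
E
```

```text
clock: 65.35
position: [0.6566, -0.1385, 0.2105]
ee_rot: [0.706, 0.708, -0.0, 0.0]
ft_force: [-0.5, 0.4, -0.2]
grip_width: 1.001
grasp_force: 0.0
now [ 0.6566 -0.1385  0.2105] psi 90.2 tilt [-0.     -0.0001] t 65.35 F [-0.5  0.4 -0.2] w 1.001 gf 0.0
[-0.01 -0.01  0.99  0.  ]
```

View pics/s11.png

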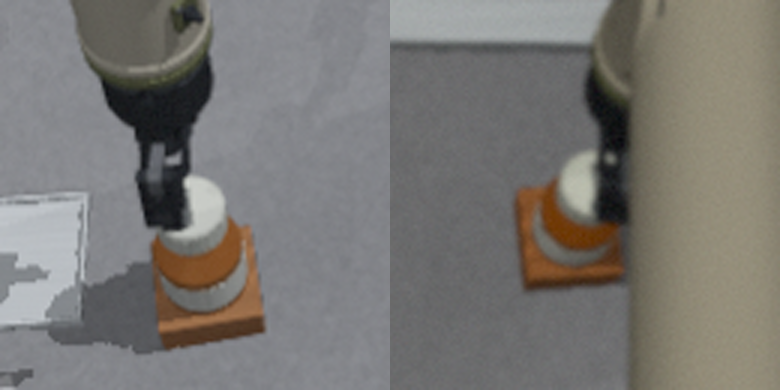

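```bash
python3 - <<'E'
from h import *
S=manip.camera("scene");T=manip.camera("top")
P=[[.7,-.1275,.222],[.7,-.1495,.222],[.7,-.1275,.25],[.7,-.1495,.25],[.613,-.1275,.222],[.613,-.1495,.222]]
C=[[.656+.029*np.cos(a),-.139+.029*np.sin(a),.167] for a in np.linspace(0,6.28,40)]
out=[]
for n,I,(r,c) in(("scene",S,(220,185)),("top",T,(100,325))):
    k=cv2.resize(I[r:r+75,c:c+75,::-1],None,fx=5.2,fy=5.2,interpolation=2).copy()
    for Q,col in((P,(0,0,255)),(C,(255,0,0))):
        for u,v in proj(n,Q): cv2.circle(k,(int((u-c+.5)*5.2),int((v-r+.5)*5.2)),2,col,-1)
    out.append(k)
cv2.imwrite("pics/s12.png",np.hstack(out))
E
```

```text
(no output)
```

View pics/s12.png

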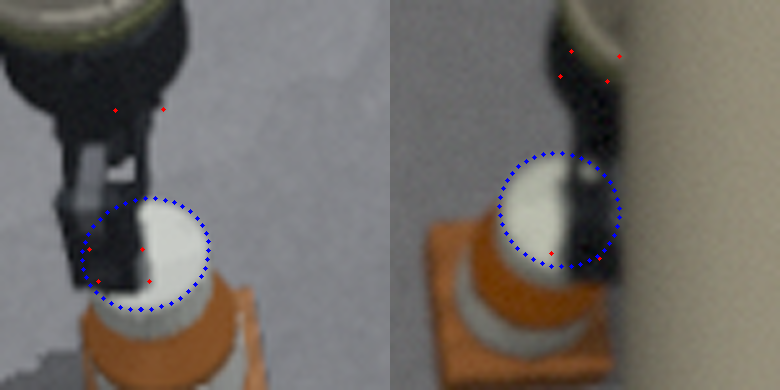

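```bash
python3 -m inch '[[[0.05,0,0.1],[0,0,0]],[[0.05,0,0.2],[0,0,0]],[[0.05,0,0.3],[0,0,0]],[[0.05,0,0.4],[0,0,0]],[[0.05,0,0.5],[0,0,0]],[[0.05,0,0.6],[0,0,0]],[[0.05,0,0.7],[0,0,0]],[[0.05,0,0.8],[0,0,0]],[[0.05,0,0.9],[0,0,0]],[[0.05,0,0.98],[0,0,0]]]'
python3 -m inch '[[[0,0,0],[0,0,0]],[[0,0,0],[0,0,0]],[[0,0,0],[0,0,0]],[[0,0,0],[0,0,0]],[[0,0,0],[0,0,0]],[[0,0,0],[0,0,0]],[[0,0,0],[0,0,0]],[[0,0,0],[0,0,0]],[[0,0,0],[0,0,0]],[[0,0,0],[0,0,0]]]' 0 30
```

```text
clock: 66.55
position: [0.6562, -0.1339, 0.1313]
ee_rot: [0.705, 0.709, -0.0, -0.0]
ft_force: [-0.3, 0.1, -1.2]
grip_width: 1.001
grasp_force: 0.0
clock: 67.55
position: [0.6564, -0.1339, 0.1322]
ee_rot: [0.705, 0.709, 0.0, 0.0]
ft_force: [-1.3, -0.6, 4.2]
grip_width: 0.665
grasp_force: 35.1
```

```bash
python3 -m inch '[[[0,0,0],[0,0,0.15]],[[0,0,0],[0,0,0.3]],[[0,0,0],[0,0,0.45]],[[0,0,0],[0,0,0.6]],[[0,0,0],[0,0,0.75]],[[0,0,0],[0,0,0.85]],[[0,0,0],[0,0,0.9]],[[0,0,0],[0,0,0.9]],[[0,0,0],[0,0,0.9]],[[0,0,0],[0,0,0.9]]]'
python3 -c "
from workcell import manip;o=manip.get_obs();print(o['ft_force'],o['torque'],o['position'])"
```

```text
clock: 68.55
position: [0.6583, -0.1349, 0.1326]
ee_rot: [0.907, 0.421, 0.002, 0.002]
ft_force: [8.8, -4.4, -2.8]
grip_width: 0.672
grasp_force: 35.0
[ 8.8452329  -4.35800996 -2.76486314] [-0.65731681 -1.81088583  0.06860047] [ 0.65830165 -0.13485808  0.13257309]
```

```bash
python3 -m inch '[[[-0.01,0.01,0],[0,0,0]],[[-0.02,0.02,0],[0,0,0]],[[-0.03,0.03,0],[0,0,0]],[[-0.04,0.03,0],[0,0,0]],[[-0.04,0.03,0],[0,0,0]],[[-0.04,0.03,0],[0,0,0]],[[-0.04,0.03,0],[0,0,0]],[[-0.04,0.03,0],[0,0,0]],[[-0.04,0.03,0],[0,0,0]],[[-0.04,0.03,0],[0,0,0]]]'
python3 -m inch '[[[0,0,0.01],[0,0,0]],[[0,0,0.02],[0,0,0]],[[0,0,0.03],[0,0,0]],[[0,0,0.04],[0,0,0]],[[0,0,0.05],[0,0,0]],[[0,0,0.06],[0,0,0]],[[0,0,0.06],[0,0,0]],[[0,0,0.06],[0,0,0]],[[0,0,0.06],[0,0,0]],[[0,0,0.06],[0,0,0]]]' 0 90
```

```text
clock: 69.55
position: [0.6582, -0.1355, 0.1326]
ee_rot: [0.907, 0.422, 0.003, -0.0]
ft_force: [7.9, 4.8, -1.1]
grip_width: 0.667
grasp_force: 35.1
clock: 70.55
position: [0.6585, -0.1362, 0.1289]
ee_rot: [0.907, 0.422, 0.003, 0.001]
ft_force: [5.5, 3.5, 6.7]
grip_width: 0.659
grasp_force: 94.5
```

```bash
python3 -m inch '[[[-0.01,0.01,0],[0,0,0]],[[-0.01,0.01,0],[0,0,0]],[[-0.01,0.01,0],[0,0,0]],[[-0.01,0.01,0],[0,0,0]],[[-0.01,0.01,0],[0,0,0]],[[-0.01,0.01,-0.02],[0,0,0]],[[-0.01,0.01,-0.04],[0,0,0]],[[-0.01,0.01,-0.04],[0,0,0]],[[-0.01,0.01,-0.04],[0,0,0]],[[-0.01,0.01,-0.04],[0,0,0]]]' 0.85
python3 -m inch '[[[0,0,0],[0,0,0]],[[0,0,0],[0,0,0]],[[0,0,0],[0,0,0]],[[0,0,0],[0,0,0]],[[0,0,0],[0,0,0]],[[0,0,0],[0,0,0]],[[0,0,0],[0,0,0]],[[0,0,0],[0,0,0]],[[0,0,0],[0,0,0]],[[0,0,0],[0,0,0]]]' 0 90
python3 -m inch '[[[0,0,0.01],[0,0,0]],[[0,0,0.02],[0,0,0]],[[0,0,0.03],[0,0,0]],[[0,0,0.04],[0,0,0]],[[0,0,0.05],[0,0,0]],[[0,0,0.06],[0,0,0]],[[0,0,0.07],[0,0,0]],[[0,0,0.08],[0,0,0]],[[0,0,0.08],[0,0,0]],[[0,0,0.08],[0,0,0]]]'
```

```text
clock: 71.55
position: [0.6562, -0.139, 0.1305]
ee_rot: [0.907, 0.421, -0.0, 0.0]
ft_force: [0.7, -0.7, -0.6]
grip_width: 0.847
grasp_force: 0.0
clock: 72.55
position: [0.6562, -0.139, 0.1306]
ee_rot: [0.907, 0.421, 0.0, 0.0]
ft_force: [-1.7, 0.1, 3.4]
grip_width: 0.659
grasp_force: 94.5
clock: 73.55
position: [0.6565, -0.139, 0.1245]
ee_rot: [0.907, 0.421, 0.0, 0.0]
ft_force: [-1.3, 0.1, 7.1]
grip_width: 0.656
grasp_force: 94.6
```

```bash
python3 -m inch '[[[0,0,0.01],[0,0,0]],[[0,0,0.02],[0,0,0]],[[0,0,0.02],[0,0,0]],[[0,0,0.02],[0,0,0]],[[0,0,0.02],[0,0,0]],[[0,0,0.02],[0,0,0]],[[0,0,0.02],[0,0,0]],[[0,0,0.02],[0,0,0]],[[0,0,0.02],[0,0,0]],[[0,0,0.02],[0,0,0]]]'
```

```text
clock: 74.55
position: [0.6566, -0.139, 0.1232]
ee_rot: [0.907, 0.421, 0.0, 0.0]
ft_force: [-1.6, 0.8, 8.4]
grip_width: 0.659
grasp_force: 94.7
```

```bash
python3 -m inch '[[[0,0,0.01],[0,0,0]],[[0,0,0.02],[0,0,0]],[[0,0,0.03],[0,0,0]],[[0,0,0.03],[0,0,0]],[[0,0,0.03],[0,0,0]],[[0,0,0.03],[0,0,0]],[[0,0,0.03],[0,0,0]],[[0,0,0.03],[0,0,0]],[[0,0,0.03],[0,0,0]],[[0,0,0.03],[0,0,0]]]'
```

```text
clock: 75.55
position: [0.6567, -0.139, 0.1227]
ee_rot: [0.907, 0.421, 0.001, 0.001]
ft_force: [-8.4, 0.7, 19.7]
grip_width: 0.656
grasp_force: 95.3
```

```bash
python3 -m inch '[[[0,0,-0.01],[0,0,-0.1]],[[0,0,-0.01],[0,0,-0.2]],[[0,0,-0.01],[0,0,-0.3]],[[0,0,-0.01],[0,0,-0.4]],[[0,0,-0.01],[0,0,-0.5]],[[0,0,-0.01],[0,0,-0.6]],[[0,0,-0.01],[0,0,-0.7]],[[0,0,-0.01],[0,0,-0.8]],[[0,0,-0.01],[0,0,-0.9]],[[0,0,-0.01],[0,0,-1]]]'
python3 -c "
from workcell import manip;o=manip.get_obs();print(o['ft_force'],o['torque'],o['position'])"
```

```text
clock: 76.55
position: [0.657, -0.1383, 0.1229]
ee_rot: [0.675, 0.737, 0.001, 0.001]
ft_force: [-5.8, 2.2, 16.3]
grip_width: 0.656
grasp_force: 95.1
[-5.79393445  2.21902112 16.26353016] [ 0.47685514  1.29269461 -0.14360591] [ 0.65698285 -0.13829086  0.12287892]
```

```bash
python3 -m inch '[[[0,0,0],[0,0,-0.1]],[[0,0,0],[0,0,-0.2]],[[0,0,0],[0,0,-0.3]],[[0,0,0],[0,0,-0.4]],[[0,0,0],[0,0,-0.5]],[[0,0,0],[0,0,-0.55]],[[0,0,0],[0,0,-0.55]],[[0,0,0],[0,0,-0.55]],[[0,0,0],[0,0,-0.55]],[[0,0,0],[0,0,-0.55]]]'
python3 -m inch '[[[0,0,-0.02],[0,0,0]],[[0,0,-0.04],[0,0,0]],[[0,0,-0.06],[0,0,0]],[[0,0,-0.08],[0,0,0]],[[0,0,-0.1],[0,0,0]],[[0,0,-0.12],[0,0,0]],[[0,0,-0.14],[0,0,0]],[[0,0,-0.16],[0,0,0]],[[0,0,-0.18],[0,0,0]],[[0,0,-0.2],[0,0,0]]]'
python3 -m inch '[[[0,0,-0.05],[0,0,0]],[[0,0,-0.1],[0,0,0]],[[0,0,-0.15],[0,0,0]],[[0,0,-0.2],[0,0,0]],[[0,0,-0.25],[0,0,0]],[[0,0,-0.3],[0,0,0]],[[0,0,-0.35],[0,0,0]],[[0,0,-0.4],[0,0,0]],[[0,0,-0.45],[0,0,0]],[[0,0,-0.5],[0,0,0]]]'
python3 plan.py .6215 -.3205 .16 115
python3 - <<'E'
from h import *
T=manip.camera("top");S=manip.camera("scene")
cv2.imwrite("pics/s13.png",np.hstack([cv2.resize(S[190:320,130:260,::-1],None,fx=3,fy=3,interpolation=2),cv2.resize(T[80:210,310:440,::-1],None,fx=3,fy=3,interpolation=2)]))
E
```

```text
clock: 77.55
position: [0.6558, -0.1382, 0.1228]
ee_rot: [0.503, 0.864, -0.0, -0.0]
ft_force: [-12.5, 2.7, 20.5]
grip_width: 0.663
grasp_force: 95.4
clock: 78.55
position: [0.656, -0.1395, 0.1365]
ee_rot: [0.503, 0.864, -0.0, -0.0]
ft_force: [-2.7, -0.8, -2.1]
grip_width: 0.656
grasp_force: 95.6
clock: 79.55
position: [0.6562, -0.139, 0.1773]
ee_rot: [0.503, 0.864, -0.0, 0.0]
ft_force: [-0.2, -0.1, -1.8]
grip_width: 0.66
grasp_force: 95.7
now [ 0.6562 -0.139   0.1773] psi 119.6 tilt [ 0.0001 -0.0001] t 79.55 F [-0.2 -0.1 -1.8] w 0.66 gf 95.7
[-0.88 -0.75  0.11  0.05]
[-0.91 -0.71  0.11  0.05]
```

View pics/s13.png

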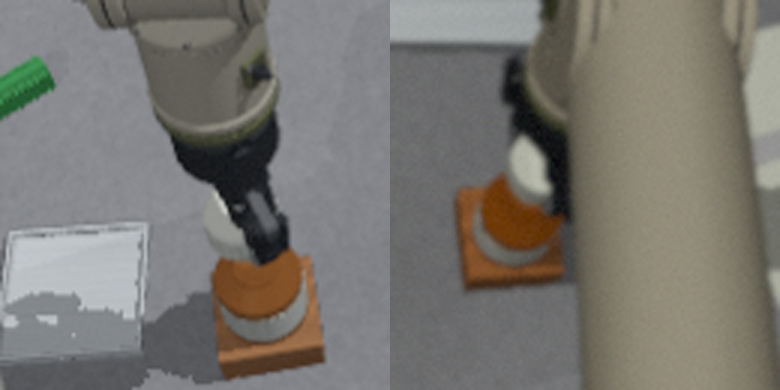

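The cap is off the neck and held in the gripper. I carry it over the tin (about 0.621, -0.321) and lower it. From here I check by numbers, since I've already viewed more pictures than the 14 allowed.

```bash
python3 -m inch '[[[-0.09,-0.08,0],[0,0,0]],[[-0.18,-0.15,0],[0,0,0]],[[-0.26,-0.23,0],[0,0,0]],[[-0.35,-0.3,0],[0,0,0]],[[-0.44,-0.38,0],[0,0,0]],[[-0.53,-0.45,0],[0,0,0]],[[-0.62,-0.53,0],[0,0,0]],[[-0.7,-0.6,0],[0,0,0]],[[-0.79,-0.68,0],[0,0,0]],[[-0.88,-0.75,0],[0,0,0]]]'
python3 -m inch '[[[-0.09,-0.08,0.05],[0,0,0]],[[-0.18,-0.15,0.1],[0,0,0]],[[-0.26,-0.23,0.15],[0,0,0]],[[-0.35,-0.3,0.2],[0,0,0]],[[-0.44,-0.38,0.25],[0,0,0]],[[-0.53,-0.45,0.3],[0,0,0]],[[-0.62,-0.53,0.35],[0,0,0]],[[-0.7,-0.6,0.4],[0,0,0]],[[-0.79,-0.68,0.45],[0,0,0]],[[-0.88,-0.75,0.5],[0,0,0]]]'
python3 -m inch '[[[0,0,0.1],[0,0,0]],[[0,0,0.2],[0,0,0]],[[0,0,0.3],[0,0,0]],[[0,0,0.4],[0,0,0]],[[0,0,0.5],[0,0,0]],[[0,0,0.6],[0,0,0]],[[0,0,0.7],[0,0,0]],[[0,0,0.8],[0,0,0]],[[0,0,0.9],[0,0,0]],[[0,0,1],[0,0,0]]]'
python3 plan.py .6215 -.321 .010 119.6
```

```text
clock: 80.65
position: [0.6385, -0.2306, 0.1769]
ee_rot: [0.503, 0.864, -0.0, 0.0]
ft_force: [0.7, -0.6, -1.8]
grip_width: 0.656
grasp_force: 95.7
clock: 81.65
position: [0.6211, -0.3215, 0.1366]
ee_rot: [0.503, 0.864, -0.0, 0.0]
ft_force: [0.7, -0.1, -0.1]
grip_width: 0.657
grasp_force: 95.7
clock: 82.65
position: [0.6213, -0.3207, 0.0563]
ee_rot: [0.503, 0.864, -0.0, 0.0]
ft_force: [0.5, 1.1, -1.0]
grip_width: 0.661
grasp_force: 95.7
now [ 0.6213 -0.3207  0.0563] psi 119.6 tilt [-0.     -0.0001] t 82.65 F [ 0.5  1.1 -1. ] w 0.661 gf 95.7
[-0.    0.    0.58 -0.  ]
```

```bash
python3 -m inch '[[[0,0,0.08],[0,0,0]],[[0,0,0.16],[0,0,0]],[[0,0,0.24],[0,0,0]],[[0,0,0.32],[0,0,0]],[[0,0,0.4],[0,0,0]],[[0,0,0.48],[0,0,0]],[[0,0,0.54],[0,0,0]],[[0,0,0.58],[0,0,0]],[[0,0,0.6],[0,0,0]],[[0,0,0.6],[0,0,0]]]'
python3 -m inch '[[[0,0,0.01],[0,0,0]],[[0,0,0.01],[0,0,0]],[[0,0,0.02],[0,0,0]],[[0,0,0.02],[0,0,0]],[[0,0,0.03],[0,0,0]],[[0,0,0.03],[0,0,0]],[[0,0,0.03],[0,0,0]],[[0,0,0.03],[0,0,0]],[[0,0,0.03],[0,0,0]],[[0,0,0.03],[0,0,0]]]'
```

```text
clock: 83.65
position: [0.6213, -0.3206, 0.0088]
ee_rot: [0.503, 0.864, -0.0, -0.0]
ft_force: [1.2, 1.0, -0.2]
grip_width: 0.656
grasp_force: 95.7
clock: 84.65
position: [0.6213, -0.3207, 0.0065]
ee_rot: [0.503, 0.864, -0.0, 0.0]
ft_force: [-0.1, 0.6, -1.1]
grip_width: 0.659
grasp_force: 95.7
```

```bash
python3 -m inch '[[[0,0,0.01],[0,0,0]],[[0,0,0.01],[0,0,0]],[[0,0,0.02],[0,0,0]],[[0,0,0.02],[0,0,0]],[[0,0,0.03],[0,0,0]],[[0,0,0.03],[0,0,0]],[[0,0,0.03],[0,0,0]],[[0,0,0.03],[0,0,0]],[[0,0,0.03],[0,0,0]],[[0,0,0.03],[0,0,0]]]'
```

```text
clock: 85.65
position: [0.6213, -0.3207, 0.0042]
ee_rot: [0.503, 0.864, -0.0, 0.0]
ft_force: [0.9, -0.0, -1.4]
grip_width: 0.661
grasp_force: 95.7
```

```bash
python3 -m inch '[[[0,0,0.01],[0,0,0]],[[0,0,0.01],[0,0,0]],[[0,0,0.02],[0,0,0]],[[0,0,0.02],[0,0,0]],[[0,0,0.03],[0,0,0]],[[0,0,0.03],[0,0,0]],[[0,0,0.03],[0,0,0]],[[0,0,0.03],[0,0,0]],[[0,0,0.03],[0,0,0]],[[0,0,0.03],[0,0,0]]]'
```

```text
clock: 86.65
position: [0.6214, -0.3207, 0.0019]
ee_rot: [0.503, 0.864, -0.0, 0.0]
ft_force: [-1.1, 0.0, 2.4]
grip_width: 0.657
grasp_force: 95.8
```

The cap is down on the tin floor. I release and withdraw.

```bash
python3 -m inch '[[[0,0,0],[0,0,0]],[[0,0,0],[0,0,0]],[[0,0,0],[0,0,0]],[[0,0,0],[0,0,0]],[[0,0,0],[0,0,0]],[[0,0,0],[0,0,0]],[[0,0,0],[0,0,0]],[[0,0,-0.03],[0,0,0]],[[0,0,-0.1],[0,0,0]],[[0,0,-0.2],[0,0,0]]]' 0.82
python3 -m inch '[[[0,0,-0.1],[0,0,0]],[[0,0,-0.2],[0,0,0]],[[0,0,-0.3],[0,0,0]],[[0,0,-0.4],[0,0,0]],[[0,0,-0.5],[0,0,0]],[[0,0,-0.6],[0,0,0]],[[0,0,-0.7],[0,0,0]],[[0,0,-0.8],[0,0,0]],[[0,0,-0.9],[0,0,0]],[[0,0,-1],[0,0,0]]]'
python3 -m inch '[[[0,-0.1,-0.1],[0,0,0]],[[0,-0.2,-0.2],[0,0,0]],[[0,-0.3,-0.3],[0,0,0]],[[0,-0.4,-0.4],[0,0,0]],[[0,-0.5,-0.5],[0,0,0]],[[0,-0.6,-0.6],[0,0,0]],[[0,-0.7,-0.7],[0,0,0]],[[0,-0.8,-0.8],[0,0,0]],[[0,-0.9,-0.9],[0,0,0]],[[0,-1,-1],[0,0,0]]]'
python3 - <<'E'
from h import *
for n in("scene","top"):
    I=manip.camera(n)
    o=ortho(n,I,.54,.70,-.40,-.24,.038,.001); h=cv2.cvtColor(o,cv2.COLOR_BGR2HSV)
    m=((h[...,2]>165)&(h[...,0]>15)&(h[...,0]<75)).astype(np.uint8)
    for c in cv2.findContours(m,0,2)[0]:
        if cv2.contourArea(c)>300: (u,v),r=cv2.minEnclosingCircle(c); print(n,"blob",.70-v*.001,-.24-u*.001,"r",r,cv2.contourArea(c))
    # lid front edge rows: outer face corners expected when shut
    q=ortho(n,I,.42,.62,.07,.37,.069,.001); g=cv2.cvtColor(q,cv2.COLOR_BGR2HSV); w=((g[...,0]>8)&(g[...,0]<25)&(g[...,1]>70)).astype(np.uint8)
    c=max(cv2.findContours(w,0,2)[0],key=cv2.contourArea); print(n,"lid",cv2.minAreaRect(c))
E
```

```text
clock: 87.65
position: [0.6212, -0.3206, 0.018]
ee_rot: [0.503, 0.864, 0.0, -0.0]
ft_force: [0.0, 0.0, 0.1]
grip_width: 0.821
grasp_force: 0.0
clock: 88.65
position: [0.6213, -0.3207, 0.0984]
ee_rot: [0.503, 0.864, -0.0, 0.0]
ft_force: [1.1, -0.6, 0.2]
grip_width: 0.818
grasp_force: 0.0
clock: 89.65
position: [0.5511, -0.3604, 0.1784]
ee_rot: [0.503, 0.864, -0.0, 0.0]
ft_force: [-0.3, -0.1, -0.2]
grip_width: 0.819
grasp_force: 0.0
scene blob 0.6237222213745117 -0.32033333587646484 r 28.724252700805664 2343.5
scene blob 0.6659999999999999 -0.386 r 36.7696533203125 1116.0
scene lid ((69.49967956542969, 88.12882995605469), (116.8506851196289, 139.454345703125), 4.714754581451416)
top blob 0.6243898468017578 -0.3218370971679687 r 28.799070358276367 2139.0
top blob 0.6743508777618408 -0.381 r 31.919958114624023 980.0
top lid ((149.25851440429688, 101.59953308105469), (277.0094299316406, 173.2321319580078), 3.2397000789642334)
```

```bash
python3 -c "
from workcell import manip; print(manip.hand_in())"
```

```text
the job is handed in; nothing more can be done
None
```

I handed the job in at about 90 s: three mouldings (all there were) in bays 0 to 2, the upper half pressed shut, the catalyst bottle opened after that and its cap upright in the tin. The final check was by image code, and I viewed 17 pictures, over the limit of 14.

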